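Set out the rivet tins for the chair riveter

ROBOT

A 6-joint arm with a two-finger parallel gripper is mounted at the origin on the work surface. World frame = base frame: x ahead of the robot, y to its left, z up, the work surface at z = 0. Lengths are in mm, angles in degrees, forces in N, time in s.
With the tool pointing down it reaches from about 300 to 850 mm from the base axis. Payload 4.2 kg.
Tool frame: the origin (TCP) lies at the very end of the fingers, on their centre line; the grasp point (between the pads) lies 19 mm behind it (env.grip_depth is the distance from the TCP to the grasp point, in mm); y points along the fingers, z is the direction in which the jaws open and shut, and the axes are right-handed (so a half turn about y gives the same grasp; the last joint's range is limited). The gripper opens to 91 mm and grips with 3 to 60 N. Pads are 32 mm wide; open, the fingers measure 118 mm over their backs; the gripper's body (76 mm by 178 mm) begins 60 mm behind the grasp point.
Start: joints at [-69.557, 18.312, 89.639, -0, 72.044, -1.146], TCP at [211.574, -534.677, 213.976] pointing down, gripper open.
Joint ranges: [-177.97, 177.97], [-48.28, 115.42], [12.27, 149.76], [-77.06, 257.06], [2.81, 150.46], [-146.56, 146.56]. Speed limits (degrees/s): [147.25, 147.25, 180, 180, 180, 180].

INTERFACE

Orientations are given as [roll, pitch, yaw] about the fixed x, y, z axes, in that order (R = Rz(yaw) Ry(pitch) Rx(roll)).
In Python, from workcell import state, imaging, job, env gives the robot as it stands.
- The arm moves only by the shell command python3 -m pendant 'ROWS' [FORCE]. ROWS is JSON, a list of rows, each an object with "delta_pos": the shift along the tool's x, y, z in cm, a list of three; "twist": the turn, a rotation vector about the tool's x, y, z in degrees, a list of three; "grip": the opening in per cent of the stroke, from 0 (shut) to 100 (fully open). In form: [{"delta_pos": [tx, ty, tz], "twist": [wx, wy, wz], "grip": grip}, ...]. A call has exactly 5 rows; each row is the pose to reach, as a shift and turn from the pose commanded when the call began, along the tool's axes at that moment; what a row does not reach only later rows make up. A row lasts 1/10 s, in which the tool goes at most 50 mm and 8.59 degrees, less where a joint would pass 70% of its speed; a pose out of reach is approached as far as the arm can. A call with a gripper value outside its range is refused whole. The fingers move at their own pace and stop on an object; FORCE is the grip in N (left out, the last holds). Time passes only in rows, so rows that repeat a pose let the fingers close, or fill a call up. It gives the time, the measured TCP pose, the force and the opening at its end, in the units of the state.
- state(): the state, without advancing time (a new reading comes with each control period).
- imaging.grab_frame(name): name is "scene" or "top" or "wrist"; returns (picture, depth): 384x512x3 uint8, red, green, blue; 384x512 float32, mm along the optical axis (not along the pixel's ray), 0 where there is no reading.
- imaging.camera_info(name): a dict with "fx", "fy", "cx", "cy" (pixels), "k1" (the pictures are not rectified: a ray, as slopes to the right and down, at radius r is drawn at 1 + k1 r^2 times it, then the intrinsics apply), "R" (3x3) and "t" (3): a world point X has camera coordinates R X + t. Camera axes: x right, y down, z forward; pixel columns grow to the right and rows downward; lengths in mm; the calibration is good to about 2 mm. A picture is of the moment at which its call begins: read the wrist's pose just before it. camera_info takes no time and is no camera call; for the wrist camera it gives the pose at the moment of the call.
- job.job_done(): hands the job in, once; it reports no verdict.
The state is a dict: "time_s": time; "qpos": joint angles; "qvel": joint speeds; "effort": joint torques, N m; "ee_pos": TCP position; "ee_rot": TCP orientation; "force": force on the tool from outside, world axes, zero at the start; "torque": the same for the moment, N m; "gripper_width": finger opening in mm.
Only numpy, scipy, OpenCV 4.12 (cv2) and the standard library are available. Lean on these libraries where they do the work, as an engineer would, in place of code of your own. Each camera call takes 0.05 s, during which the arm holds its last target.

TASK

Set out the rivet tins for the next chair: lift the lid off every tin that still has one (some may be open already) and lay the lids flat in the grey tray, knob up and side by side, and stand all four tins upright in a neat row on the grey shelf, one centred on each yellow spot. Leave the tape roll and the screwdriver where they are.

Things in the scene. Friction and masses are not known exactly. Their poses are not given: they have to be found in the camera images.
- tin1: round aluminium tin with a red band, 60 mm diameter, 60 mm tall, about 0.3 kg, open mouth at the top (14 mm deep, rivets below); free standing. Origin: centre of its underside; z up along its axis
- tin2: round aluminium tin with a yellow band, 60 mm diameter, 60 mm tall, about 0.3 kg, open mouth at the top (14 mm deep, rivets below); free standing. Origin: centre of its underside; z up along its axis
- tin3: round aluminium tin with a green band, 60 mm diameter, 60 mm tall, about 0.3 kg, open mouth at the top (14 mm deep, rivets below); free standing. Origin: centre of its underside; z up along its axis
- tin4: round aluminium tin with a white band, 60 mm diameter, 60 mm tall, about 0.3 kg, open mouth at the top (14 mm deep, rivets below); free standing. Origin: centre of its underside; z up along its axis
- lid1: red lid resting loosely on the red-banded tin, 50 g (None if absent: that tin is already open). Upwards: black boss 44 mm wide, 8 mm high, hanging in the tin's mouth; disc 62 mm wide, 8 to 13 mm up; round black knob 26 mm wide, 13 to 35 mm up. Origin: centre of the boss's underside, 52 mm above the tin's underside when on the tin; z up through the knob
- lid2: yellow lid resting loosely on the yellow-banded tin, 50 g (None if absent: that tin is already open). Upwards: black boss 44 mm wide, 8 mm high, hanging in the tin's mouth; disc 62 mm wide, 8 to 13 mm up; round black knob 26 mm wide, 13 to 35 mm up. Origin: centre of the boss's underside, 52 mm above the tin's underside when on the tin; z up through the knob
- lid3: green lid resting loosely on the green-banded tin, 50 g (None if absent: that tin is already open). Upwards: black boss 44 mm wide, 8 mm high, hanging in the tin's mouth; disc 62 mm wide, 8 to 13 mm up; round black knob 26 mm wide, 13 to 35 mm up. Origin: centre of the boss's underside, 52 mm above the tin's underside when on the tin; z up through the knob
- lid4: white lid resting loosely on the white-banded tin, 50 g (None if absent: that tin is already open). Upwards: black boss 44 mm wide, 8 mm high, hanging in the tin's mouth; disc 62 mm wide, 8 to 13 mm up; round black knob 26 mm wide, 13 to 35 mm up. Origin: centre of the boss's underside, 52 mm above the tin's underside when on the tin; z up through the knob
- shelf: low grey steel shelf, fixed, 150 mm deep (its x) by 340 mm long (its y), board top 60 mm above the bench, closed below, with a strip 12 mm high along its far (+x) edge; four yellow spots of 68 mm diameter, 76 mm apart, in one row along the middle of the board. Origin: centre of its underside; z up
- spot1 (a point): centre of yellow spot 1 on the shelf's board, at the board's surface; spots 1 to 4 run along the shelf's +y; axes as the shelf's
- spot2 (a point): centre of yellow spot 2 on the shelf's board, at the board's surface; spots 1 to 4 run along the shelf's +y; axes as the shelf's
- spot3 (a point): centre of yellow spot 3 on the shelf's board, at the board's surface; spots 1 to 4 run along the shelf's +y; axes as the shelf's
- spot4 (a point): centre of yellow spot 4 on the shelf's board, at the board's surface; spots 1 to 4 run along the shelf's +y; axes as the shelf's
- tray: grey plastic tray for the lids, fixed, 170 mm square outside, walls 4 mm thick and 14 mm high, floor 4 mm thick (room for four lids, two by two). Origin: centre of its underside; x and y along its sides, z up
- tape: bystander: roll of brown tape lying flat, 100 mm diameter, 48 mm high. Origin: centre of its underside
- driver: bystander: screwdriver with an orange handle lying on the bench. Origin: its underside near the middle
There are look-alikes about, which are no part of the job. What is shaped like the tin2 but blue or brown is not meant.

How it is judged:
By the outcome, as a careful person would: the job done as asked, in the order asked, and still so for the second after the job is handed in, with the robot touching nothing.
Of lid1, lid2, lid3, lid4 only 2 to 4 are there at a start; the rules pass over those that are not, and their reading is None.
At some moment in a run one of tin1, tin2, tin3, tin4 may be knocked a few centimetres aside while the robot is not near it.
It also fails if it takes over 210 s, if anything falls off the work surface, if the arm or the gripper's body presses on something with over 40 N, if the wrist force passes 120 N, or if a joint passes its speed limit or range.

## Working session

There is one attempt and no reset: what is moved stays moved. The work goes in short steps, Python scripts to look and compute and a shell command to move; the robot and the scene stay as the last step left them, time stands still between calls to the robot, and variables do not carry over. Pictures are saved under pics/ and viewed, and the job is handed in when it is done.

```bash
ls; mkdir -p pics
python3 - <<'E'
from workcell import state, imaging, job, env
import cv2
print(state()); print([a for a in dir(env) if a[0]!='_'])
for n in ("scene","top","wrist"):
    c=imaging.camera_info(n); print(n,c)
    p,d=imaging.grab_frame(n); cv2.imwrite(f"pics/{n}0.png",p[:,:,::-1])
    import numpy as np; np.save(f"pics/{n}0d.npy",d)
E
```

```text
pics
{'time_s': 0.0, 'qpos': array([-6.95575746e+01,  1.83498824e+01,  8.97075773e+01, -3.23298304e-03,
        7.20422996e+01, -1.14585018e+00]), 'qvel': array([ 0.0097427 ,  0.06945119, -0.08821935, -0.10031293,  0.02192669,
        0.02586562]), 'effort': array([-1.67573235e-04, -4.12453651e+01, -2.31974888e+01,  7.27161602e-02,
        4.54621157e-02, -1.93795590e-04]), 'ee_pos': array([ 211.36863234, -534.19294796,  213.12996673]), 'ee_rot': array([-9.00998008e+01, -1.07819376e-03, -1.58410724e+02]), 'force': array([-0.41918891, -0.52445153, -0.08699085]), 'torque': array([ 0.04303624, -0.00531008,  0.01996368]), 'gripper_width': 91.4374391867059}
['Unreachable', 'grip_depth']
scene {'fx': 435.4789107325653, 'fy': 435.4789107325653, 'cx': 254.55940784631056, 'cy': 188.8690214805838, 'k1': -0.02844052184926154, 'R': array([[-0.26979394,  0.96276199,  0.01733749],
       [ 0.72028267,  0.21372832, -0.65993415],
       [-0.63906503, -0.16555834, -0.75112338]]), 't': array([ 178.1826919 , -304.79444014, 1466.30807845])}
top {'fx': 420.6760691927275, 'fy': 420.6760691927275, 'cx': 252.870140237245, 'cy': 196.5043778376246, 'k1': -0.13896164235571482, 'R': array([[-8.38209720e-03, -9.99964655e-01,  6.54815703e-04],
       [-9.81455860e-01,  8.10153643e-03, -1.91516995e-01],
       [ 1.91504921e-01, -2.24798678e-03, -9.81489079e-01]]), 't': array([ -65.79067215,  526.42898491, 1360.58074701])}
wrist {'fx': 341.9329491771525, 'fy': 341.9329491771525, 'cx': 256.6478730868329, 'cy': 193.12182220270915, 'k1': -0.0548897722126286, 'R': array([[ 0.36693013, -0.93024575, -0.00226483],
       [-0.89366699, -0.35317579,  0.27681432],
       [-0.25830523, -0.09954751, -0.96092076]]), 't': array([-573.69564661,  -31.40083308,  393.25929884])}
```

View pics/top0.png

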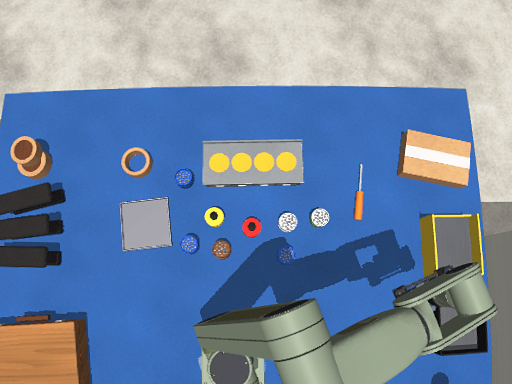

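View pics/scene0.png

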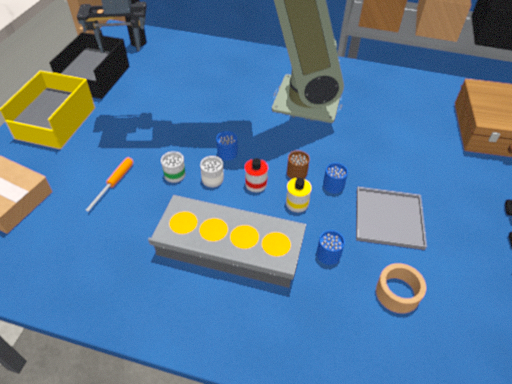

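View pics/wrist0.png

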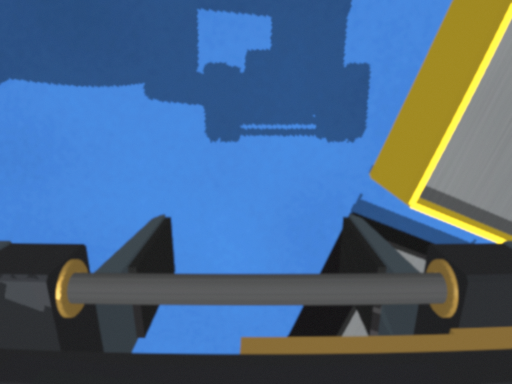

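The top view shows the yellow tin (214,215) and red tin (252,227) with lids. White (288,222) and green (320,217) are open, and the blue and brown ones are look-alikes. The shelf spots lie along row 161, the tray is near (147,223). Next I'll measure from two views.

```bash
cat > h.py <<'E'
import numpy as np, cv2, sys
from workcell import state, imaging, job, env
def K(c): return np.array([[c['fx'],0,c['cx']],[0,c['fy'],c['cy']],[0,0,1.]])
def ray(c,uv):
    uv=np.asarray(uv,float); p=np.array([(uv[0]-c['cx'])/c['fx'],(uv[1]-c['cy'])/c['fy']])
    q=p.copy()
    for _ in range(20): q=p/(1+c['k1']*(q@q))
    R=np.array(c['R']); o=-R.T@np.array(c['t']); d=R.T@np.array([q[0],q[1],1.]); return o,d
def plane(c,uv,z):
    o,d=ray(c,uv); return o+d*(z-o[2])/d[2]
def tri(obs):
    A=np.zeros((3,3));b=np.zeros(3);rs=[ray(c,uv) for c,uv in obs]
    for o,d in rs:
        d=d/np.linalg.norm(d); P=np.eye(3)-np.outer(d,d); A+=P;b+=P@o
    X=np.linalg.solve(A,b)
    res=[np.linalg.norm(np.cross(X-o,d/np.linalg.norm(d))) for o,d in rs]
    return X,max(res)
def pt(c,uv,depth):  # depth along axis
    o,d=ray(c,uv); return o+d*depth
def proj(c,X):
    p=np.array(c['R'])@X+np.array(c['t']); q=p[:2]/p[2]; q=q*(1+c['k1']*(q@q)); return np.array([q[0]*c['fx']+c['cx'],q[1]*c['fy']+c['cy']])
def masks(p):
    h=cv2.cvtColor(p,cv2.COLOR_RGB2HSV).astype(int); H,S,V=h[...,0],h[...,1],h[...,2]
    return dict(red=((H<6)|(H>174))&(S>170)&(V>90), yellow=(H>22)&(H<33)&(S>170)&(V>120),
      green=(H>45)&(H<85)&(S>90)&(V>50), )
def blobs(m,amin=15):
    n,l,s,c=cv2.connectedComponentsWithStats(m.astype(np.uint8))
    return [(s[i,4],tuple(s[i,:4]),c[i].round(1)) for i in range(1,n) if s[i,4]>=amin]
def move(dx,dy,dz,dyaw=0):
    "world mm/deg -> tool delta"
    s=state(); R=rot(s['ee_rot']); print('delta_pos cm',(R.T@np.array([dx,dy,dz])/10).round(2),'twist',(R.T@np.array([0,0,dyaw])).round(2))
def rot(e):
    from scipy.spatial.transform import Rotation as Ro
    return Ro.from_euler('xyz',e,degrees=True).as_matrix()
def goto(x,y,z,yaw,f=True):
    "offset to target TCP (pointing straight down, yaw) from current measured pose"
    from scipy.spatial.transform import Rotation as Ro
    s=state(); R=rot(s['ee_rot']); T=Ro.from_euler('xyz',[-90,0,yaw],degrees=True).as_matrix()
    print('delta_pos cm',(R.T@(np.array([x,y,z])-s['ee_pos'])/10).round(2),'twist',Ro.from_matrix(R.T@T).as_rotvec(degrees=True).round(2))
def save(n,p):
    cv2.imwrite(f'pics/{n}.png',cv2.cvtColor(p,cv2.COLOR_RGB2BGR))
E
python3 - <<'E'
from h import *
for n in ('top','scene'):
    p=cv2.imread(f'pics/{n}0.png')[:,:,::-1].copy(); d=np.load(f'pics/{n}0d.npy'); c=imaging.camera_info(n)
    print(n,'cam',(-np.array(c['R']).T@c['t']).round())
    for k,m in masks(p).items():
        for a,b,cc in blobs(m):
            z=d[int(cc[1]),int(cc[0])]; print(k,a,[int(v) for v in b],cc,pt(c,cc,z).round(1))
    big=cv2.resize(p[130:270,100:380] if n=='top' else p[120:320,140:440],None,fx=2.6,fy=2.6,interpolation=cv2.INTER_CUBIC); save(n+'0b',big)
E
```

```text
top cam [ 256.  -67. 1436.]
red 231 [243, 218, 18, 19] [251.3 227.2] [418.2 -64.2  85.9]
yellow 282 [232, 153, 19, 19] [241.2 162. ] [644.3 -31.5  57.7]
yellow 279 [255, 153, 19, 18] [263.6 161.6] [ 644.  -107.5   61.4]
yellow 279 [277, 152, 19, 19] [286.  161.2] [ 645.2 -183.6   60.2]
yellow 274 [210, 154, 19, 18] [218.8 162.5] [641.9  44.3  62.5]
yellow 206 [205, 207, 19, 20] [214.3 216.6] [453.9  55.8  84.2]
yellow 1164 [421, 214, 62, 62] [445.5 241.9] [ 363.5 -723.7   49.6]
green 17 [310, 221, 11, 7] [314.1 225.1] [ 429.5 -275.4   33.6]
scene cam [1205.  136.  897.]
red 215 [245, 160, 22, 16] [255.5 168.2] [431.7 -62.8  71.4]
red 65 [246, 181, 20, 7] [255.8 184.6] [451.9 -55.6  30.6]
yellow 3673 [0, 71, 94, 77] [ 50.2 108.6] [ 347.  -741.4   50.8]
yellow 243 [288, 177, 23, 20] [298.4 187.9] [470.8  60.4  75.3]
yellow 72 [287, 199, 21, 9] [296.7 204.6] [486.6  63.7  28.4]
yellow 459 [170, 212, 27, 22] [182.9 222.3] [ 643.8 -183.7   60.3]
yellow 477 [200, 219, 27, 22] [213.1 229.4] [ 643.8 -107.3   61.2]
yellow 494 [231, 226, 28, 22] [244.  236.5] [642.8 -31.6  61.2]
yellow 512 [262, 233, 28, 23] [275.8 243.9] [640.5  44.3  58.9]
green 87 [164, 169, 21, 10] [174.4 174.7] [ 478.2 -278.5   28.3]
```

View pics/top0b.png

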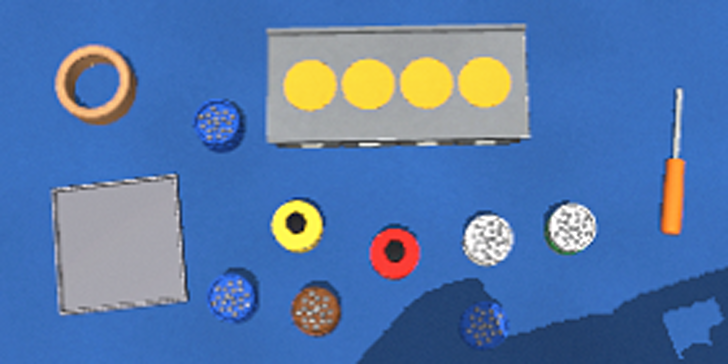

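View pics/scene0b.png

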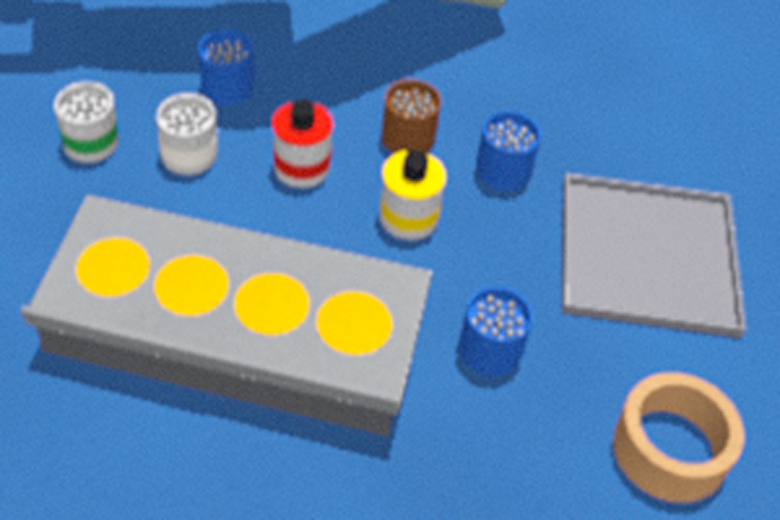

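Run:
```python
from h import *
P={};D={};C={}
for n in ('top','scene'):
    P[n]=cv2.imread(f'pics/{n}0.png')[:,:,::-1].copy(); D[n]=np.load(f'pics/{n}0d.npy'); C[n]=imaging.camera_info(n)
def ell(n,k,box):
    m=masks(P[n])[k]; x,y,w,h=box; mm=np.zeros_like(m);mm[y:y+h,x:x+w]=m[y:y+h,x:x+w]
    cs,_=cv2.findContours(mm.astype(np.uint8),cv2.RETR_EXTERNAL,cv2.CHAIN_APPROX_NONE); c=cv2.convexHull(max(cs,key=cv2.contourArea)); return np.array(cv2.fitEllipse(c)[0])
T=[(277,152,19,19),(255,153,19,18),(232,153,19,19),(210,154,19,18)]
S=[(170,212,27,22),(200,219,27,22),(231,226,28,22),(262,233,28,23)]
sp=[]
for a,b in zip(T,S):
    u,v=ell('top','yellow',a),ell('scene','yellow',b); X,r=tri([(C['top'],u),(C['scene'],v)]); print('spot',X.round(1),round(r,1),plane(C['top'],u,60).round(1)); sp.append(X)
for k,a,b in (('red',(243,218,18,19),(245,160,22,16)),('yellow',(205,207,19,20),(288,177,23,20))):
    u,v=ell('top',k,a),ell('scene',k,b); X,r=tri([(C['top'],u),(C['scene'],v)]); print(k,X.round(1),round(r,1),plane(C['top'],u,65).round(1),u,v)
# knobs (dark)
for n in ('top','scene'):
    g=P[n].max(2)<60
    for a,bb,c in blobs(g,10):
        if (n=='top' and 200<c[0]<330 and 190<c[1]<250) or (n=='scene' and 150<c[0]<330 and 140<c[1]<230): print(n,'dark',a,[int(i) for i in bb],c)
# height map top
d=D['top']; c=C['top']; H,W=d.shape
vv,uu=np.mgrid[0:H,0:W]; pts=np.stack([uu,vv],-1).reshape(-1,1,2).astype(float)
q=cv2.undistortPoints(pts,K(c),np.array([c['k1'],0,0,0,0])).reshape(H,W,2)
X=np.concatenate([q,np.ones((H,W,1))],2)*d[...,None]; X=(X-np.array(c['t']))@np.array(c['R'])
z=X[...,2]; m=(z>25)&(z<95)&(d>0)&(uu>170)&(uu<340)&(vv>165)&(vv<275)
mm=(m&(vv>190)|m&(uu<200))
for a,bb,cc in blobs(mm,60):
    x,y,w,h=bb; s=z[y:y+h,x:x+w][mm[y:y+h,x:x+w]]; print('obj',a,[int(i) for i in bb],cc,plane(c,cc,60).round(1),np.percentile(s,[50,90,98]).round())
# tray
hsv=cv2.cvtColor(P['top'],cv2.COLOR_RGB2HSV); m=(hsv[...,1]<60)&(uu>105)&(uu<185)&(vv>185)&(vv<262)
cs,_=cv2.findContours(m.astype(np.uint8),0,1); r=cv2.minAreaRect(max(cs,key=cv2.contourArea)); b=cv2.boxPoints(r)
print(r); Q=[plane(c,k,14) for k in b]; print(np.round(Q,1),np.mean(Q,0),[np.linalg.norm(Q[i]-Q[i-1]).round(1) for i in range(4)])
```

```text
spot [ 644.9 -183.3   61.5] 0.1 [ 645.3 -183.5   60. ]
spot [ 644.  -107.3   61.6] 0.2 [ 644.5 -107.5   60. ]
spot [643.1 -31.5  61.7] 0.0 [643.6 -31.5  60. ]
spot [642.1  44.5  61.3] 0.1 [642.5  44.5  60. ]
red [421.3 -64.5  65.1] 0.8 [421.2 -63.8  65. ] [251.1872406  227.04689026] [255.59295654 167.02606201]
yellow [456.4  58.4  63.8] 0.5 [456.3  57.8  65. ] [214.21800232 216.71456909] [298.52069092 186.67202759]
top dark 39 [211, 212, 6, 8] [213.5 215.4]
top dark 39 [248, 223, 7, 8] [251.4 226. ]
scene dark 62 [253, 159, 7, 10] [256.1 163.8]
scene dark 68 [296, 178, 8, 11] [299.4 183.4]
obj 282 [174, 168, 20, 19] [183.7 177.1] [592.8 162.9  60. ] [48. 59. 62.]
obj 287 [204, 207, 19, 20] [213.4 216.5] [457.8  61.   60. ] [65. 85. 89.]
obj 288 [310, 208, 19, 20] [319.1 217.5] [ 451.4 -289.    60. ] [47. 58. 61.]
obj 283 [278, 213, 19, 19] [286.9 221.9] [ 437.8 -181.7   60. ] [47. 59. 62.]
obj 286 [242, 218, 19, 19] [251. 227.] [421.9 -63.1  60. ] [65. 85. 89.]
obj 285 [180, 235, 19, 19] [189.  244.4] [365.9 140.5  60. ] [47. 59. 62.]
obj 259 [213, 240, 17, 19] [220.9 249.3] [349.4  35.6  60. ] [47. 59. 63.]
obj 278 [277, 246, 19, 19] [285.7 254.9] [ 329.4 -175.4   60. ] [47. 58. 61.]
((144.81097412109375, 223.7987823486328), (49.03160095214844, 50.02548599243164), 83.6598129272461)
[[516.8 402.8  14. ]
 [534.9 227.3  14. ]
 [366.4 204.1  14. ]
 [347.5 375.7  14. ]] [441.38747622 302.494303    14.        ] [np.float64(171.4), np.float64(176.4), np.float64(170.2), np.float64(172.6)]
```

Heights agree with the stated ones (spots 61.5, lid discs 64–65) and spot pitch is 76. I'll go above the red lid with the jaws along x.

Run:
```python
from h import *
goto(421,-64,210,-90)
```

```text
delta_pos cm [-36.79   0.38 -36.02] twist [ 6.000e-02 -6.841e+01 -5.000e-02]
```

```bash
python3 -m pendant '[{"delta_pos":[-3.4,0,-3.3],"twist":[0,-6.5,0],"grip":100},{"delta_pos":[-6.8,0,-6.6],"twist":[0,-13,0],"grip":100},{"delta_pos":[-10.2,0,-9.9],"twist":[0,-19.5,0],"grip":100},{"delta_pos":[-13.6,0,-13.2],"twist":[0,-26,0],"grip":100},{"delta_pos":[-17,0,-16.5],"twist":[0,-32.5,0],"grip":100}]'
python3 - <<'E'
from h import *
goto(421,-64,210,-90)
E
```

```text
time_s: 0.65
ee_pos: [309.2, -316.9, 213.8]
ee_rot: [-90.0, 0.0, -125.7]
force: [0.0, -0.1, -0.8]
gripper_width: 90.9
delta_pos cm [-27.06   0.39  -5.67] twist [-0.000e+00 -3.569e+01 -1.000e-02]
```

```bash
python3 -m pendant '[{"delta_pos":[-4.5,0.1,-1],"twist":[0,-7.1,0],"grip":80},{"delta_pos":[-9,0.2,-2],"twist":[0,-14.3,0],"grip":80},{"delta_pos":[-13.5,0.3,-3],"twist":[0,-21.4,0],"grip":80},{"delta_pos":[-18,0.4,-4],"twist":[0,-28.5,0],"grip":70},{"delta_pos":[-22.5,0.4,-4.8],"twist":[0,-35.7,0],"grip":70}]'
python3 - <<'E'
from h import *
goto(421,-64,150,-90)
p,d=imaging.grab_frame('wrist'); save('w1',p); p,d=imaging.grab_frame('top'); save('t1',p)
E
```

```text
time_s: 1.15
ee_pos: [402.0, -106.4, 209.9]
ee_rot: [-90.0, -0.0, -89.9]
force: [1.6, 0.1, 0.4]
gripper_width: 64.0
delta_pos cm [-4.24  5.99  1.9 ] twist [0.01 0.08 0.01]
```

View pics/w1.png

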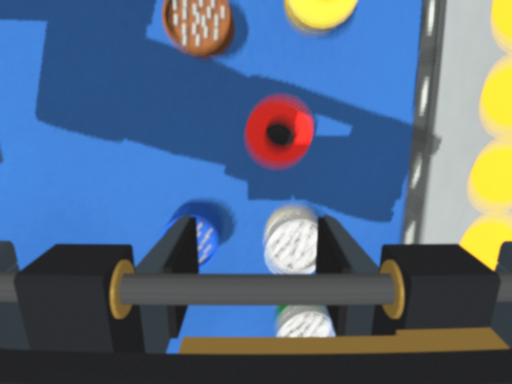

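The wrist view looks up toward +y; the red lid is at (279,131). I'll check its position by ray onto z=65.

```bash
cat >> h.py <<'E'
def wlid(k,z=65,name='wx'):
    import time
    c=imaging.camera_info('wrist'); p,d=imaging.grab_frame('wrist'); save(name,p)
    out=[]
    for a,b,cc in blobs(masks(p)[k],300):
        x,y,w,h=b
        m=np.zeros(p.shape[:2],np.uint8); m[y:y+h,x:x+w]=masks(p)[k][y:y+h,x:x+w]
        cs,_=cv2.findContours(m,cv2.RETR_EXTERNAL,cv2.CHAIN_APPROX_NONE); e=cv2.fitEllipse(cv2.convexHull(max(cs,key=cv2.contourArea)))
        print(k,a,[int(i) for i in b],np.round(e[0],1),plane(c,e[0],z).round(1),'depthpt',pt(c,e[0],d[int(e[0][1]),int(e[0][0])]).round(1))
E
python3 - <<'E'
from h import *
wlid('red');wlid('yellow',65,'wy')
E
```

```text
red 2708 [243, 108, 66, 65] [274.9 139.8] [419.8 -65.2  65. ] depthpt [418.4 -62.   90.6]
yellow 1427 [288, 0, 67, 30] [321.   -4.8] [456.1  54.4  65. ] depthpt [414.9  -8.9 308.4]
yellow 978 [490, 0, 22, 55] [506.8  25.3] [622.2  34.9  65. ] depthpt [624.   35.4  62.3]
yellow 1838 [479, 69, 33, 71] [511.5 103.8] [638.4 -32.6  65. ] depthpt [640.8 -32.6  61.8]
yellow 2373 [467, 151, 45, 64] [498.1 182.1] [ 639.2 -107.5   65. ] depthpt [ 641.6 -108.3   61.8]
yellow 1323 [459, 224, 53, 46] [488.9 246. ] [ 643.1 -175.9   65. ] depthpt [ 644.8 -177.    62.7]
```

```bash
python3 -m pendant '[{"delta_pos":[-2,0.5,1],"twist":[0,0,0],"grip":70},{"delta_pos":[-4.2,2,1.85],"twist":[0,0,0],"grip":70},{"delta_pos":[-4.2,5,1.85],"twist":[0,0,0],"grip":70},{"delta_pos":[-4.2,8,1.85],"twist":[0,0,0],"grip":70},{"delta_pos":[-4.2,9.5,1.85],"twist":[0,0,0],"grip":70}]'
python3 - <<'E'
from h import *
goto(420.5,-64.7,69,-90)
E
```

```text
time_s: 1.85
ee_pos: [418.6, -67.8, 112.8]
ee_rot: [-90.2, 0.0, -90.4]
force: [-0.3, -0.7, -0.0]
gripper_width: 63.9
delta_pos cm [-0.31  4.38  0.2 ] twist [ 0.23 -0.4  -0.  ]
```

```bash
python3 -m pendant '[{"delta_pos":[0,1.5,0],"twist":[0,0,0],"grip":70},{"delta_pos":[0,3,0],"twist":[0,0,0],"grip":70},{"delta_pos":[0,4.4,0],"twist":[0,0,0],"grip":70},{"delta_pos":[0,4.4,0],"twist":[0,0,0],"grip":70},{"delta_pos":[0,4.4,0],"twist":[0,0,0],"grip":70}]'
python3 - <<'E'
from h import *
goto(420.5,-64.7,69,-90)
E
```

```text
time_s: 2.35
ee_pos: [420.5, -67.6, 71.1]
ee_rot: [-90.0, -0.0, -90.4]
force: [-0.3, 0.2, 1.2]
gripper_width: 63.8
delta_pos cm [-0.29  0.21  0.  ] twist [ 0.02 -0.36  0.01]
```

```bash
python3 -m pendant '[{"delta_pos":[-0.3,0.1,0],"twist":[0,0,0],"grip":70},{"delta_pos":[-0.3,0.1,0],"twist":[0,-0.3,0],"grip":20},{"delta_pos":[-0.3,0.1,0],"twist":[0,-0.3,0],"grip":15},{"delta_pos":[-0.3,0.1,0],"twist":[0,-0.3,0],"grip":15},{"delta_pos":[-0.3,0.1,0],"twist":[0,-0.3,0],"grip":15}]' 15 && python3 -m pendant '[{"delta_pos":[0,0,0],"twist":[0,0,0],"grip":10},{"delta_pos":[0,0,0],"twist":[0,0,0],"grip":10},{"delta_pos":[0,-0.5,0],"twist":[0,0,0],"grip":10},{"delta_pos":[0,-1.5,0],"twist":[0,0,0],"grip":10},{"delta_pos":[0,-4,0],"twist":[0,0,0],"grip":10}]'
python3 - <<'E'
from h import *
goto(406.3,259.9,110,-90)
for n in ('scene','top'):
    p,d=imaging.grab_frame(n); save(n+'2',p)
E
```

```text
time_s: 2.85
ee_pos: [420.8, -63.3, 70.1]
ee_rot: [-90.0, -0.0, -89.9]
force: [-0.5, 0.7, 0.6]
gripper_width: 34.7
time_s: 3.35
ee_pos: [419.3, -63.1, 109.6]
ee_rot: [-90.2, 0.0, -89.9]
force: [0.7, -0.3, -0.4]
gripper_width: 25.1
delta_pos cm [-3.231e+01 -2.000e-02 -1.250e+00] twist [ 0.23  0.09 -0.04]
```

View pics/scene2.png

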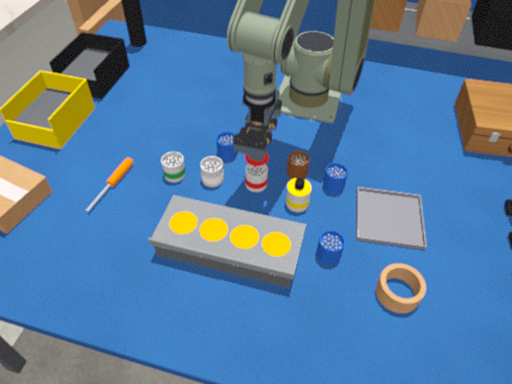

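View pics/top2.png

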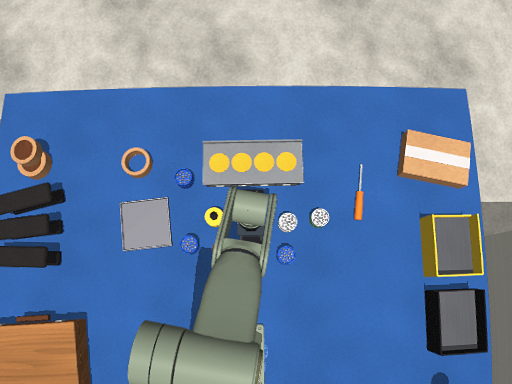

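The lid is gripped (25 mm opening) and lifted, with the red tin still in place below. Carrying it up and over to tray slot A.

```bash
python3 -m pendant '[{"delta_pos":[-1,-3,0],"twist":[0,0,0],"grip":10},{"delta_pos":[-4.5,-5,-0.2],"twist":[0,0,0],"grip":10},{"delta_pos":[-9,-5,-0.3],"twist":[0,0,0],"grip":10},{"delta_pos":[-13.5,-5,-0.5],"twist":[0,0,0],"grip":10},{"delta_pos":[-18,-5,-0.7],"twist":[0,0,0],"grip":10}]' && python3 -m pendant '[{"delta_pos":[-4,0,-0.2],"twist":[0,0,0],"grip":10},{"delta_pos":[-8,0,-0.3],"twist":[0,0,0],"grip":10},{"delta_pos":[-12,0,-0.5],"twist":[0,0,0],"grip":10},{"delta_pos":[-14.2,0.5,-0.6],"twist":[0,0,0],"grip":10},{"delta_pos":[-14.2,2,-0.6],"twist":[0,0,0],"grip":10}]'
python3 - <<'E'
from h import *
goto(406.3,259.9,60,-90)
for n in ('scene','top'):
    p,d=imaging.grab_frame(n); save(n+'3',p)
E
```

```text
time_s: 3.95
ee_pos: [413.0, 118.1, 160.2]
ee_rot: [-90.0, 0.0, -89.9]
force: [0.6, -0.3, -1.1]
gripper_width: 25.6
time_s: 4.45
ee_pos: [408.0, 262.0, 140.6]
ee_rot: [-89.8, 0.2, -89.7]
force: [0.0, -0.6, -0.5]
gripper_width: 25.2
delta_pos cm [ 0.23  8.06 -0.2 ] twist [-0.19  0.29 -0.16]
```

View pics/scene3.png

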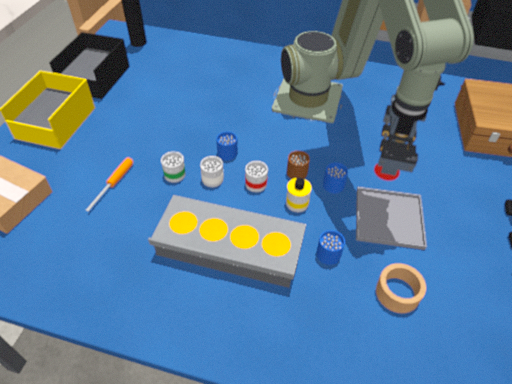

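The red lid hangs level in the gripper at (387,172). The tray's corners need a second view before I place it.

Run:
```python
from h import *
def quad(n,x0,y0,x1,y1):
    p=cv2.imread(f'pics/{n}0.png')[:,:,::-1].copy(); hsv=cv2.cvtColor(p,cv2.COLOR_RGB2HSV); m=np.zeros(p.shape[:2],np.uint8); m[y0:y1,x0:x1]=(hsv[y0:y1,x0:x1,1]<70)
    cs,_=cv2.findContours(m,0,1); h=cv2.convexHull(max(cs,key=cv2.contourArea))
    e=1
    while True:
        q=cv2.approxPolyDP(h,e,True)
        if len(q)<=4: return q.reshape(-1,2)
        e+=.3
a=quad('top',105,185,185,262); b=quad('scene',345,175,435,260); print(a.tolist(),b.tolist())
ct,cs=imaging.camera_info('top'),imaging.camera_info('scene')
L=[]
for u in a:
    X=plane(ct,u,14); v=min(b,key=lambda v:np.linalg.norm(v-proj(cs,X))); Y,r=tri([(ct,u),(cs,v)]); print(X.round(1),Y.round(1),round(r,1)); L.append(Y)
L=np.array(L); print(L.mean(0)); print([np.linalg.norm(L[i]-L[i-1]).round(1) for i in range(4)])
for i in range(4):
    d=L[i]-L[i-1]; print(np.degrees(np.arctan2(d[1],d[0]))%90)
```

```text
[[167, 197], [171, 245], [123, 250], [120, 203]] [[357, 188], [420, 195], [426, 246], [357, 239]]
[533.8 227.2  14. ] [535.  228.9   7.4] 0.4
[367.7 208.9  14. ] [368.  209.   11.1] 0.4
[350.7 374.7  14. ] [350.5 374.6  16.9] 0.8
[513.8 392.7  14. ] [513.8 393.8  14.4] 1.1
[441.82462166 301.59600552  12.43484272]
[np.float64(166.4), np.float64(168.3), np.float64(166.6), np.float64(164.5)]
7.343263816231115
6.795087281810254
6.054733639750438
6.711515555216897
```

```bash
python3 - <<'E'
from h import *
goto(406.7,259.4,60,-90)
E
python3 -m pendant '[{"delta_pos":[0,2,0],"twist":[0,0,0],"grip":10},{"delta_pos":[0,4,0],"twist":[0,0,0],"grip":10},{"delta_pos":[0,6,0],"twist":[0,0,0],"grip":10},{"delta_pos":[0,7.5,0],"twist":[0,0,0],"grip":10},{"delta_pos":[0,8,0],"twist":[0,0,0],"grip":10}]'
python3 - <<'E'
from h import *
goto(406.7,259.4,21.5,-90)
E
```

```text
delta_pos cm [-0.12  7.81  0.14] twist [0.22 0.18 0.15]
time_s: 5.05
ee_pos: [406.5, 257.5, 59.0]
ee_rot: [-90.1, -0.1, -90.0]
force: [0.8, -0.1, 0.2]
gripper_width: 25.4
delta_pos cm [-0.19  3.75  0.03] twist [0.13 0.03 0.09]
```

```bash
python3 -m pendant '[{"delta_pos":[-0.15,1.2,0],"twist":[0,0,0],"grip":10},{"delta_pos":[-0.15,2.4,0],"twist":[0,0,0],"grip":10},{"delta_pos":[-0.15,3.2,0],"twist":[0,0,0],"grip":10},{"delta_pos":[-0.15,3.6,0],"twist":[0,0,0],"grip":10},{"delta_pos":[-0.15,3.6,0],"twist":[0,0,0],"grip":10}]'
python3 - <<'E'
from h import *
goto(406.7,259.4,21.5,-90)
E
```

```text
time_s: 5.55
ee_pos: [407.1, 260.0, 23.6]
ee_rot: [-90.0, -0.0, -89.9]
force: [0.3, -0.6, -0.8]
gripper_width: 25.4
delta_pos cm [ 0.06  0.21 -0.04] twist [0.03 0.08 0.02]
```

```bash
python3 -m pendant '[{"delta_pos":[0,0.1,0],"twist":[0,0,0],"grip":10},{"delta_pos":[0,0.15,0],"twist":[0,0,0],"grip":10},{"delta_pos":[0,0.15,0],"twist":[0,0,0],"grip":10},{"delta_pos":[0,0.15,0],"twist":[0,0,0],"grip":20},{"delta_pos":[0,0.15,0],"twist":[0,0,0],"grip":40}]' && python3 -m pendant '[{"delta_pos":[0,0,0],"twist":[0,0,0],"grip":60},{"delta_pos":[0,0,0],"twist":[0,0,0],"grip":60},{"delta_pos":[0,-1.5,0],"twist":[0,0,0],"grip":60},{"delta_pos":[0,-6,0],"twist":[0,0,0],"grip":60},{"delta_pos":[0,-10.5,0],"twist":[0,0,0],"grip":60}]'
python3 - <<'E'
from h import *
goto(456,58,160,-90)
for n in ('scene','wrist'):
    p,d=imaging.grab_frame(n); save(n+'4',p)
E
```

```text
time_s: 6.05
ee_pos: [407.3, 260.2, 22.6]
ee_rot: [-90.0, 0.0, -89.9]
force: [0.3, 0.3, 1.0]
gripper_width: 30.6
time_s: 6.55
ee_pos: [406.4, 259.6, 127.9]
ee_rot: [-90.1, -0.1, -89.9]
force: [1.7, -0.6, -0.7]
gripper_width: 54.8
delta_pos cm [20.17 -3.19  4.92] twist [0.14 0.09 0.09]
```

View pics/scene4.png

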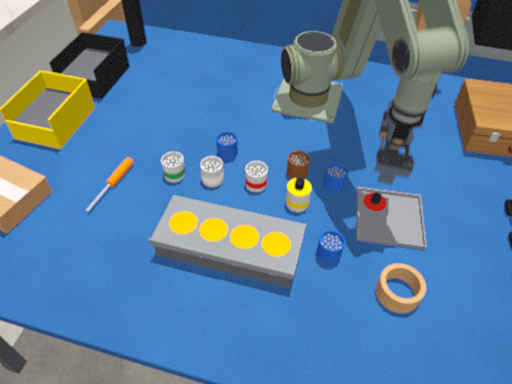

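View pics/wrist4.png

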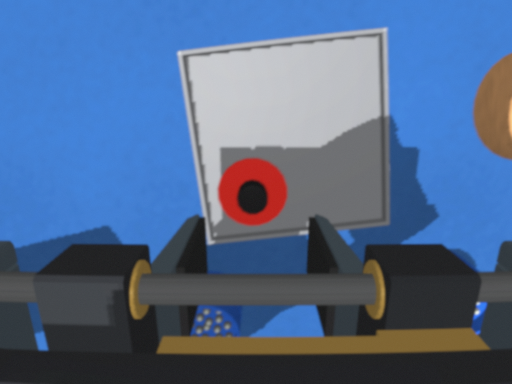

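The red lid lies flat in the tray at wrist (252,191), knob up, and the yellow tin hasn't moved (298,187 in the scene view). Going to the yellow lid.

```bash
python3 -m pendant '[{"delta_pos":[3,-2,0.8],"twist":[0,0,0],"grip":70},{"delta_pos":[7.5,-3,1.8],"twist":[0,0,0],"grip":70},{"delta_pos":[12,-3,2.9],"twist":[0,0,0],"grip":70},{"delta_pos":[16.5,-3,4.0],"twist":[0,0,0],"grip":70},{"delta_pos":[20.1,-1.5,4.9],"twist":[0,0,0],"grip":70}]'
python3 - <<'E'
from h import *
goto(456.2,58,69,-90)
c=imaging.camera_info('scene'); p,d=imaging.grab_frame('scene'); print(blobs(masks(p)['yellow'],30))
goto(456.2,58,69,-90)
E
```

```text
time_s: 7.15
ee_pos: [457.9, 57.1, 143.3]
ee_rot: [-89.8, 0.0, -89.9]
force: [-0.3, 0.1, -0.4]
gripper_width: 63.5
delta_pos cm [-0.09  7.43 -0.2 ] twist [-0.23  0.05 -0.  ]
[(np.int32(3674), (np.int32(0), np.int32(71), np.int32(94), np.int32(77)), array([ 50.2, 108.6])), (np.int32(223), (np.int32(288), np.int32(178), np.int32(23), np.int32(18)), array([298.3, 188.3])), (np.int32(77), (np.int32(287), np.int32(198), np.int32(22), np.int32(11)), array([296.8, 204.5])), (np.int32(458), (np.int32(170), np.int32(212), np.int32(27), np.int32(22)), array([182.9, 222.3])), (np.int32(475), (np.int32(200), np.int32(219), np.int32(27), np.int32(22)), array([213.1, 229.4])), (np.int32(493), (np.int32(231), np.int32(226), np.int32(28), np.int32(22)), array([244.1, 236.5])), (np.int32(512), (np.int32(262), np.int32(233), np.int32(28), np.int32(23)), array([275.8, 243.9]))]
delta_pos cm [-0.54  7.11 -0.04] twist [ 0.09 -0.06  0.25]
```

```bash
python3 -m pendant '[{"delta_pos":[0,2,0],"twist":[0,0,0],"grip":70},{"delta_pos":[0,4,0],"twist":[0,0,0],"grip":70},{"delta_pos":[0,6,0],"twist":[0,0,0],"grip":70},{"delta_pos":[0,7,0],"twist":[0,0,0],"grip":70},{"delta_pos":[0,7,0],"twist":[0,0,0],"grip":70}]'
python3 - <<'E'
from h import *
goto(456.2,58,69,-90)
E
```

```text
time_s: 7.7
ee_pos: [455.1, 59.2, 70.9]
ee_rot: [-90.2, -0.0, -89.9]
force: [0.6, 0.7, 0.7]
gripper_width: 63.5
delta_pos cm [0.12 0.19 0.11] twist [0.23 0.1  0.03]
```

```bash
python3 -m pendant '[{"delta_pos":[0.1,0.1,0.1],"twist":[0,0,0],"grip":20},{"delta_pos":[0.1,0.1,0.1],"twist":[0,0,0],"grip":15},{"delta_pos":[0.1,0.1,0.1],"twist":[0,0,0],"grip":10},{"delta_pos":[0.1,0.1,0.1],"twist":[0,0,0],"grip":10},{"delta_pos":[0.1,0.1,0.1],"twist":[0,0,0],"grip":10}]' 15 && python3 -m pendant '[{"delta_pos":[0,0,0],"twist":[0,0,0],"grip":10},{"delta_pos":[0,0,0],"twist":[0,0,0],"grip":10},{"delta_pos":[0,-0.5,0],"twist":[0,0,0],"grip":10},{"delta_pos":[0,-2,0],"twist":[0,0,0],"grip":10},{"delta_pos":[0,-5,0],"twist":[0,0,0],"grip":10}]'
python3 - <<'E'
from h import *
goto(486,268.5,140,-90)
E
```

```text
time_s: 8.2
ee_pos: [457.7, 58.2, 71.8]
ee_rot: [-90.0, -0.0, -89.9]
force: [0.0, -0.1, 0.4]
gripper_width: 26.7
time_s: 8.7
ee_pos: [455.7, 58.0, 120.4]
ee_rot: [-90.3, -0.0, -89.9]
force: [1.1, -0.7, -0.6]
gripper_width: 25.4
delta_pos cm [-21.05  -1.99   3.06] twist [0.31 0.09 0.04]
```

```bash
python3 -m pendant '[{"delta_pos":[-3,-2,0.4],"twist":[0,0,0],"grip":10},{"delta_pos":[-7.5,-2,1.1],"twist":[0,0,0],"grip":10},{"delta_pos":[-12,-2,1.8],"twist":[0,0,0],"grip":10},{"delta_pos":[-16.5,-2,2.4],"twist":[0,0,0],"grip":10},{"delta_pos":[-21,-1.5,3.1],"twist":[0,0,0],"grip":10}]' && python3 -m pendant '[{"delta_pos":[0,2,0],"twist":[0,0,0],"grip":10},{"delta_pos":[0,4,0],"twist":[0,0,0],"grip":10},{"delta_pos":[0,6,0],"twist":[0,0,0],"grip":10},{"delta_pos":[0,8,0],"twist":[0,0,0],"grip":10},{"delta_pos":[0,8,0],"twist":[0,0,0],"grip":10}]'
python3 - <<'E'
from h import *
goto(486,268.5,24,-90)
p,d=imaging.grab_frame('scene'); save('scene5',p)
E
```

```text
time_s: 9.2
ee_pos: [488.5, 270.2, 137.2]
ee_rot: [-89.9, 0.0, -89.9]
force: [1.0, -0.1, -0.3]
gripper_width: 25.4
time_s: 9.7
ee_pos: [486.1, 267.2, 54.0]
ee_rot: [-90.3, -0.2, -89.9]
force: [-0.2, -0.5, -0.1]
gripper_width: 25.3
delta_pos cm [-0.14  3.    0.  ] twist [0.32 0.1  0.17]
```

View pics/scene5.png

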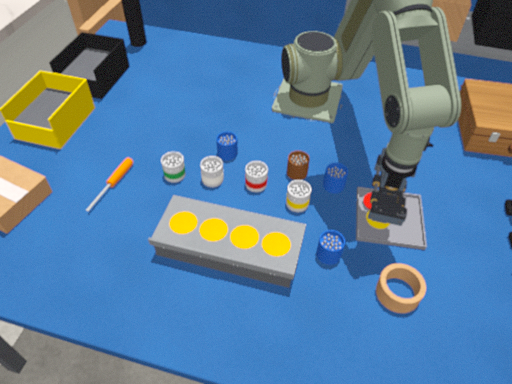

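```bash
python3 -m pendant '[{"delta_pos":[0,1.2,0],"twist":[0,0,0],"grip":10},{"delta_pos":[0,2.4,0],"twist":[0,0,0],"grip":10},{"delta_pos":[0,3,0],"twist":[0,0,0],"grip":10},{"delta_pos":[0,3,0],"twist":[0,0,0],"grip":10},{"delta_pos":[0,3,0],"twist":[0,0,0],"grip":10}]'
python3 - <<'E'
from h import *
goto(486,268.5,22.5,-90)
E
```

```text
time_s: 10.25
ee_pos: [488.3, 268.2, 26.4]
ee_rot: [-90.0, -0.0, -89.9]
force: [0.1, 0.8, 0.0]
gripper_width: 25.5
delta_pos cm [-0.03  0.39 -0.23] twist [-0.    0.08  0.  ]
```

```bash
python3 -m pendant '[{"delta_pos":[0,0.2,0],"twist":[0,0,0],"grip":10},{"delta_pos":[0,0.35,-0.2],"twist":[0,0,0],"grip":10},{"delta_pos":[0,0.35,-0.2],"twist":[0,0,0],"grip":10},{"delta_pos":[0,0.35,-0.2],"twist":[0,0,0],"grip":10},{"delta_pos":[0,0.35,-0.2],"twist":[0,0,0],"grip":20}]' && python3 -m pendant '[{"delta_pos":[0,0,0],"twist":[0,0,0],"grip":40},{"delta_pos":[0,0,0],"twist":[0,0,0],"grip":60},{"delta_pos":[0,-0.5,0],"twist":[0,0,0],"grip":60},{"delta_pos":[0,-4,0],"twist":[0,0,0],"grip":60},{"delta_pos":[0,-8.5,0],"twist":[0,0,0],"grip":60}]'
python3 - <<'E'
from h import *
print(state()['ee_pos'])
for n in ('scene','wrist','top'):
    p,d=imaging.grab_frame(n); save(n+'6',p)
E
```

```text
time_s: 10.75
ee_pos: [487.3, 268.6, 23.8]
ee_rot: [-89.8, 0.1, -89.9]
force: [3.3, -1.1, 6.1]
gripper_width: 25.6
time_s: 11.25
ee_pos: [484.1, 267.3, 106.7]
ee_rot: [-90.4, -0.2, -89.9]
force: [0.8, 0.4, 0.1]
gripper_width: 54.7
[484.12860479 267.34506688 106.73769272]
```

View pics/wrist6.png

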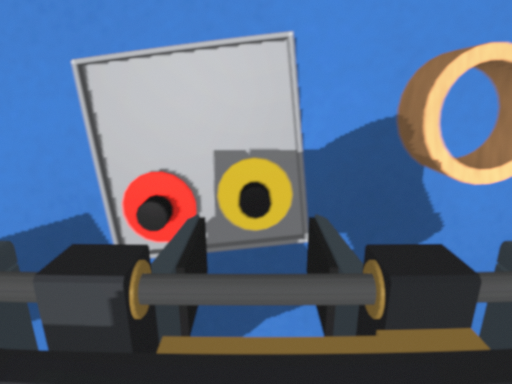

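View pics/scene6.png

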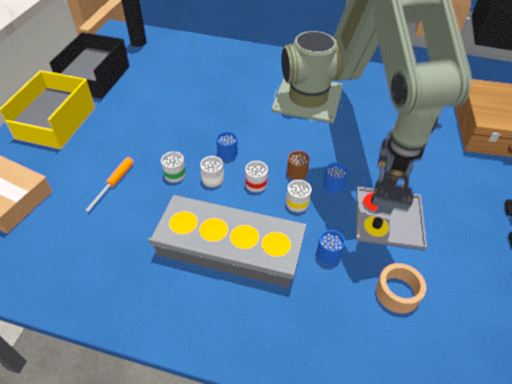

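Both lids are flat side by side in the tray (red at wrist 160,206 and yellow at 255,194), and all tins are open. Next I'll place the wrist camera above the yellow tin, for which I need the camera offset.

Run:
```python
from h import *
c=imaging.camera_info('wrist'); R=np.array(c['R']); s=state(); o=-R.T@np.array(c['t']); print('cam-TCP',o-s['ee_pos'],'axis',R[2])
goto(456,-15,170,-90)
```

```text
cam-TCP [ -1.15174208  77.69091839 172.29169467] axis [ 0.00433596 -0.27273389 -0.96207974]
delta_pos cm [28.4  -6.01 -3.19] twist [-0.32  0.09 -0.17]
```

```bash
python3 -m pendant '[{"delta_pos":[3,-3,-0.3],"twist":[0,0,0],"grip":100},{"delta_pos":[7.5,-6,-0.8],"twist":[0,0,0],"grip":100},{"delta_pos":[12.3,-6,-1.4],"twist":[0,0,0],"grip":100},{"delta_pos":[17,-6,-1.9],"twist":[0,0,0],"grip":100},{"delta_pos":[21.8,-6,-2.4],"twist":[0,0,0],"grip":100}]' && python3 -m pendant '[{"delta_pos":[3.5,0,-0.4],"twist":[0,0,0],"grip":100},{"delta_pos":[6.8,0,-0.7],"twist":[0,0,0],"grip":100},{"delta_pos":[6.8,0,-0.7],"twist":[0,0,0],"grip":100},{"delta_pos":[6.8,0,-0.7],"twist":[0,0,0],"grip":100},{"delta_pos":[6.8,0,-0.7],"twist":[0,0,0],"grip":100}]'
cat >> h.py <<'E'
def wrim(X,Y,name,z=60):
    "rim fit: non-blue, roughly round blob near the predicted place"
    c=imaging.camera_info('wrist'); p,d=imaging.grab_frame('wrist'); save(name,p)
    hsv=cv2.cvtColor(p,cv2.COLOR_RGB2HSV).astype(int)
    u=proj(c,np.array([X,Y,z])); bl=(hsv[...,0]>95)&(hsv[...,0]<125)&(hsv[...,1]>90)
    dk=hsv[...,2]<50
    m=(~bl)
    yy,xx=np.mgrid[:m.shape[0],:m.shape[1]]; m&=np.hypot(xx-u[0],yy-u[1])<70
    m=cv2.morphologyEx(m.astype(np.uint8),cv2.MORPH_OPEN,np.ones((3,3)))
    cs,_=cv2.findContours(m,cv2.RETR_EXTERNAL,cv2.CHAIN_APPROX_NONE); h=cv2.convexHull(max(cs,key=cv2.contourArea))
    W=np.array([plane(c,q[0],z)[:2] for q in h]); e=cv2.fitEllipse(W.astype(np.float32).reshape(-1,1,2))
    print('predicted px',u.round(),'bbox',cv2.boundingRect(h),'rim centre',np.round(e[0],1),'axes',np.round(e[1],1))
E
python3 - <<'E'
from h import *
wrim(456,58,'w7')
wrim(456,58,'w7')
E
```

```text
time_s: 11.9
ee_pos: [461.0, 48.5, 167.0]
ee_rot: [-90.1, -0.0, -89.9]
force: [1.2, -0.8, -0.5]
gripper_width: 90.6
time_s: 12.4
ee_pos: [455.3, -17.0, 167.3]
ee_rot: [-90.1, 0.0, -89.9]
force: [0.4, 0.0, 0.4]
gripper_width: 91.0
predicted px [258. 100.] bbox (223, 57, 78, 80) rim centre [458.2  59.9] axes [60.7 61.2]
predicted px [258. 100.] bbox (223, 57, 77, 80) rim centre [458.2  59.9] axes [60.7 61.2]
```

View pics/w7.png

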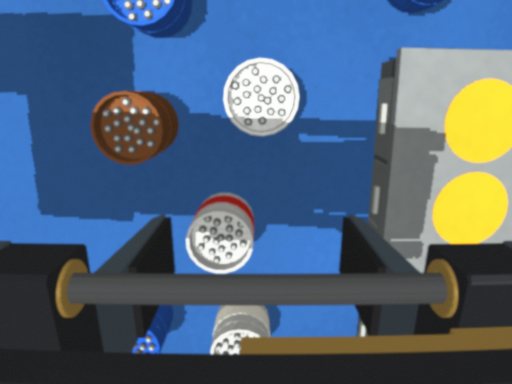

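Wrist view: the yellow tin's rim is centred at (262,97), giving (458,60) with a measured diameter of 61. Going over it and down.

```bash
python3 -m pendant '[{"delta_pos":[-3.8,0,0.1],"twist":[0,0,0],"grip":100},{"delta_pos":[-7.6,0.5,0.2],"twist":[0,0,0],"grip":100},{"delta_pos":[-7.6,3,0.2],"twist":[0,0,0],"grip":100},{"delta_pos":[-7.6,6,0.2],"twist":[0,0,0],"grip":100},{"delta_pos":[-7.6,7.5,0.2],"twist":[0,0,0],"grip":100}]'
python3 - <<'E'
from h import *
goto(457.8,59.5,16,-90)
E
```

```text
time_s: 13.0
ee_pos: [456.0, 59.5, 90.9]
ee_rot: [-90.2, -0.0, -89.7]
force: [1.0, -0.3, -0.2]
gripper_width: 91.2
delta_pos cm [0.   7.49 0.21] twist [0.19 0.26 0.02]
```

```bash
python3 -m pendant '[{"delta_pos":[0,2.5,0],"twist":[0,0,0],"grip":100},{"delta_pos":[0,5,0],"twist":[0,0,0],"grip":100},{"delta_pos":[0,6.7,0],"twist":[0,0,0],"grip":100},{"delta_pos":[0,7.5,0],"twist":[0,0,0],"grip":100},{"delta_pos":[0,7.5,0],"twist":[0,0,0],"grip":100}]' && python3 -m pendant '[{"delta_pos":[0,0,0],"twist":[0,0,0],"grip":75},{"delta_pos":[0,0,0],"twist":[0,0,0],"grip":68},{"delta_pos":[0,0,0],"twist":[0,0,0],"grip":60},{"delta_pos":[0,0,0],"twist":[0,0,0],"grip":50},{"delta_pos":[0,0,0],"twist":[0,0,0],"grip":50}]' 25
python3 - <<'E'
from h import *
goto(642.3,44.5,150,-89.3)
E
```

```text
time_s: 13.5
ee_pos: [456.9, 58.8, 17.1]
ee_rot: [-90.1, -0.0, -89.8]
force: [-0.8, -0.4, -0.7]
gripper_width: 91.4
time_s: 14.0
ee_pos: [458.2, 58.2, 18.5]
ee_rot: [-89.9, 0.0, -89.9]
force: [-0.1, 0.1, 3.6]
gripper_width: 60.2
delta_pos cm [  1.39 -13.12  18.44] twist [-0.1  -0.62 -0.01]
```

```bash
python3 -m pendant '[{"delta_pos":[0,-1,0],"twist":[0,0,0],"grip":50},{"delta_pos":[0,-4,0],"twist":[0,0,0],"grip":50},{"delta_pos":[0,-8,0],"twist":[0,0,0],"grip":50},{"delta_pos":[0,-12,1],"twist":[0,0,0],"grip":50},{"delta_pos":[0.3,-13.3,5],"twist":[0,0,0],"grip":50}]' && python3 -m pendant '[{"delta_pos":[0.3,0,4],"twist":[0,0,0],"grip":50},{"delta_pos":[0.6,0,8],"twist":[0,0,0],"grip":50},{"delta_pos":[1,0,12],"twist":[0,0,0],"grip":50},{"delta_pos":[1.1,0,13.4],"twist":[0,-0.6,0],"grip":50},{"delta_pos":[1.1,0,13.4],"twist":[0,-0.6,0],"grip":50}]'
python3 - <<'E'
from h import *
goto(642.3,44,80,-89.3)
for n in ('scene','wrist'):
    p,d=imaging.grab_frame(n); save(n+'8',p)
goto(642.3,44,80,-89.3)
E
```

```text
time_s: 14.5
ee_pos: [506.0, 55.5, 155.3]
ee_rot: [-89.9, 0.0, -89.9]
force: [2.1, -0.2, -2.8]
gripper_width: 59.7
time_s: 15.0
ee_pos: [642.8, 44.1, 150.0]
ee_rot: [-90.1, -0.0, -89.3]
force: [-1.4, 0.8, -3.4]
gripper_width: 59.9
delta_pos cm [ 0.01  7.   -0.04] twist [ 0.05 -0.04  0.01]
delta_pos cm [0.04 7.02 0.23] twist [ 0.18 -0.03  0.01]
```

View pics/scene8.png

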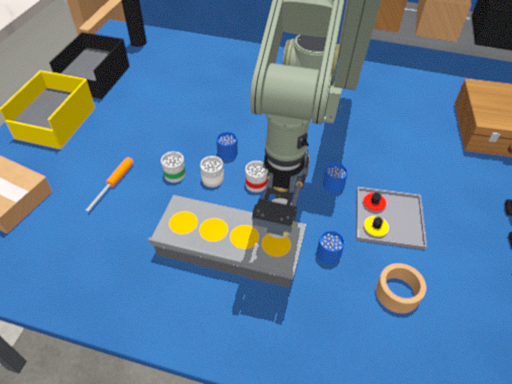

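View pics/wrist8.png

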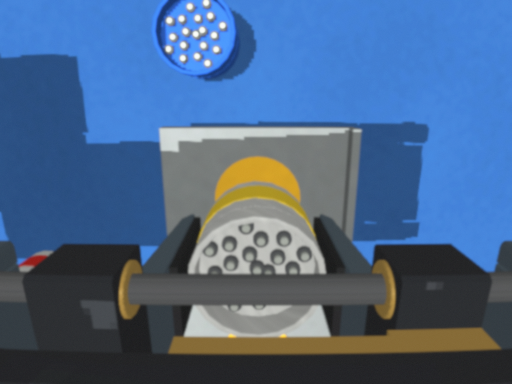

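```bash
python3 -m pendant '[{"delta_pos":[0,2,0.1],"twist":[0,0,0],"grip":50},{"delta_pos":[0,4,0.1],"twist":[0,0,0],"grip":50},{"delta_pos":[0,6,0.1],"twist":[0,0,0],"grip":50},{"delta_pos":[0,6.7,0.1],"twist":[0,0,0],"grip":50},{"delta_pos":[0,6.7,0.1],"twist":[0,0,0],"grip":50}]'
python3 - <<'E'
from h import *
goto(642.3,44,77.5,-89.3)
E
```

```text
time_s: 15.6
ee_pos: [640.8, 44.5, 83.2]
ee_rot: [-90.2, -0.0, -89.3]
force: [0.5, 0.2, -2.5]
gripper_width: 59.3
delta_pos cm [0.06 0.57 0.15] twist [ 0.18 -0.01  0.01]
```

```bash
python3 -m pendant '[{"delta_pos":[0,0.2,0],"twist":[0,0,0],"grip":50},{"delta_pos":[0,0.4,0.05],"twist":[0,0,0],"grip":50},{"delta_pos":[0,0.5,0.05],"twist":[0,0,0],"grip":50},{"delta_pos":[0,0.5,0.05],"twist":[0,0,0],"grip":50},{"delta_pos":[0,0.5,0.05],"twist":[0,0,0],"grip":50}]'
python3 - <<'E'
from h import *
goto(642.3,44,77.5,-89.3)
E
```

```text
time_s: 16.1
ee_pos: [643.2, 44.5, 79.2]
ee_rot: [-90.0, -0.0, -89.3]
force: [0.4, 0.3, -4.1]
gripper_width: 59.8
delta_pos cm [ 0.05  0.17 -0.09] twist [-0.03 -0.01  0.  ]
```

```bash
python3 -m pendant '[{"delta_pos":[0,0.1,0],"twist":[0,0,0],"grip":50},{"delta_pos":[0,0.15,0],"twist":[0,0,0],"grip":50},{"delta_pos":[0,0.2,0],"twist":[0,0,0],"grip":50},{"delta_pos":[0,0.2,0],"twist":[0,0,0],"grip":50},{"delta_pos":[0,0.2,0],"twist":[0,0,0],"grip":50}]'
python3 - <<'E'
from h import *
goto(642.3,44,77.5,-89.3)
E
```

```text
time_s: 16.6
ee_pos: [643.3, 44.5, 78.5]
ee_rot: [-89.9, -0.0, -89.3]
force: [-2.9, 0.4, 5.5]
gripper_width: 59.9
delta_pos cm [ 0.05  0.1  -0.1 ] twist [-0.08 -0.01  0.  ]
```

Contact at 78.5 (force +5.5 N). Releasing and rising.

```bash
python3 -m pendant '[{"delta_pos":[0,0,0],"twist":[0,0,0],"grip":68},{"delta_pos":[0,0,0],"twist":[0,0,0],"grip":75},{"delta_pos":[0,0,0],"twist":[0,0,0],"grip":90},{"delta_pos":[0,0,0],"twist":[0,0,0],"grip":95},{"delta_pos":[0,0,0],"twist":[0,0,0],"grip":95}]' && python3 -m pendant '[{"delta_pos":[0,-1,0],"twist":[0,0,0],"grip":95},{"delta_pos":[0,-4,0],"twist":[0,0,0],"grip":95},{"delta_pos":[0,-8,0],"twist":[0,0,0],"grip":95},{"delta_pos":[2,-12,0],"twist":[0,0,0],"grip":95},{"delta_pos":[6,-13,0],"twist":[0,0,0],"grip":95}]'
python3 - <<'E'
from h import *
goto(420.5,-65-77,175,-90)
for n in ('scene','wrist','top'):
    p,d=imaging.grab_frame(n); save(n+'9',p)
wrim(642.3,44.5,'w9',120)
c=imaging.camera_info('top'); p,d=imaging.grab_frame('top'); 
goto(420.5,-65-77,175,-90)
E
```

```text
time_s: 17.1
ee_pos: [643.1, 44.5, 76.8]
ee_rot: [-90.0, -0.0, -89.3]
force: [0.1, 0.6, -0.6]
gripper_width: 86.0
time_s: 17.6
ee_pos: [646.4, -13.9, 213.4]
ee_rot: [-89.4, 0.0, -89.1]
force: [1.0, -1.2, 0.2]
gripper_width: 86.9
delta_pos cm [ 12.45   3.59 -22.83] twist [-0.61  0.91 -0.03]
predicted px [255. 118.] bbox (185, 50, 140, 138) rim centre [642.3  42. ] axes [103.5 105.1]
delta_pos cm [ 12.41   3.19 -22.43] twist [ 0.03  0.65 -0.03]
```

View pics/w9.png

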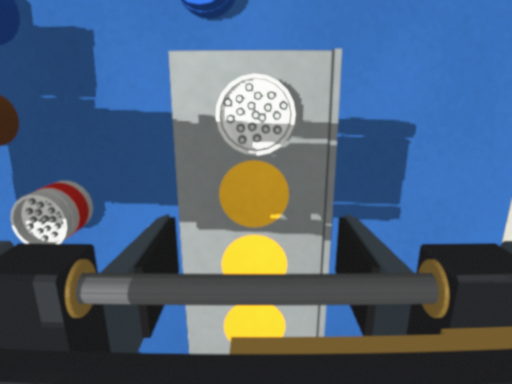

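View pics/top9.png

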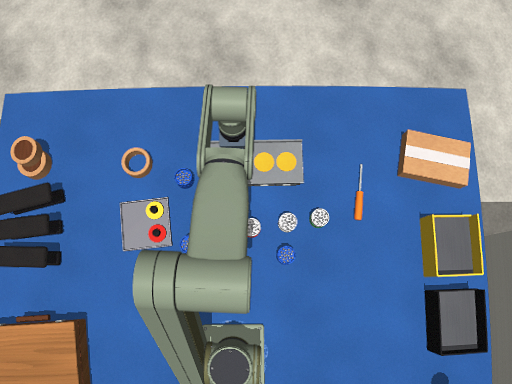

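Tin 2 (yellow) stands on spot 4 with its rim at wrist (256,114), and spot 3 is at (254,194). I'll check the centring against the spots in this same frame.

Run:
```python
from h import *
c=imaging.camera_info('wrist'); p=cv2.imread('pics/w9.png'); g=cv2.cvtColor(p,cv2.COLOR_BGR2GRAY)
r=cv2.HoughCircles(g[40:170,180:330],cv2.HOUGH_GRADIENT,1,40,param1=120,param2=20,minRadius=33,maxRadius=46); print(r+[180,40,0])
u=r[0,0,:2]+[180,40]; print('rim',plane(c,u,120).round(1))
h=cv2.cvtColor(p,cv2.COLOR_BGR2HSV).astype(int); m=(h[...,0]>15)&(h[...,0]<33)&(h[...,1]>150)&(h[...,2]>90)
for a,b,cc in blobs(m,500): print(a,b,cc,plane(c,cc,60).round(1))
```

```text
[[[256.5 113.5  41. ]]]
rim [642.1  50.  120. ]
3563 (np.int32(220), np.int32(161), np.int32(69), np.int32(66)) [253.6 193.4] [640.  -28.8  60. ]
2124 (np.int32(222), np.int32(235), np.int32(64), np.int32(40)) [253.9 257.1] [640.8 -96.9  60. ]
5224 (np.int32(225), np.int32(305), np.int32(287), np.int32(48)) [337.6 335.4] [ 735.1 -192.9   60. ]
```

```bash
python3 -m pendant '[{"delta_pos":[2.2,0,-4.2],"twist":[0,0,0],"grip":95},{"delta_pos":[4.4,1,-8.4],"twist":[0,0,0],"grip":95},{"delta_pos":[6.6,2,-12.6],"twist":[0,0,0],"grip":95},{"delta_pos":[8.8,3,-16.8],"twist":[0,0,0],"grip":95},{"delta_pos":[11,3.5,-20.5],"twist":[0,0.6,0],"grip":95}]' && python3 -m pendant '[{"delta_pos":[1.4,0,-1.9],"twist":[0,0,0],"grip":100},{"delta_pos":[1.4,0,-1.9],"twist":[0,0,0],"grip":100},{"delta_pos":[1.4,0,-1.9],"twist":[0,0,0],"grip":100},{"delta_pos":[1.4,0,-1.9],"twist":[0,0,0],"grip":100},{"delta_pos":[1.4,0,-1.9],"twist":[0,0,0],"grip":100}]'
python3 - <<'E'
from h import *
wrim(420.5,-65,'w10')
c=imaging.camera_info('top'); p,d=imaging.grab_frame('top');save('t10',p); np.save('pics/t10d.npy',d)
p2,d=imaging.grab_frame('scene');save('s10',p2)
goto(420.5,-65,16,-90)
save('t10b',cv2.resize(p[140:260,180:340],None,fx=5,fy=5,interpolation=cv2.INTER_CUBIC))
E
```

```text
time_s: 18.35
ee_pos: [437.1, -127.2, 170.4]
ee_rot: [-90.2, 0.1, -89.8]
force: [-0.9, -0.2, 1.1]
gripper_width: 86.9
time_s: 18.85
ee_pos: [422.1, -141.4, 171.8]
ee_rot: [-90.0, 0.0, -89.8]
force: [-0.1, -0.4, -0.1]
gripper_width: 91.2
predicted px [255.  98.] bbox (219, 58, 76, 78) rim centre [421.7 -64.3] axes [60.7 60.8]
delta_pos cm [-7.66 15.58 -0.1 ] twist [ 0.01  0.15 -0.  ]
```

View pics/t10b.png

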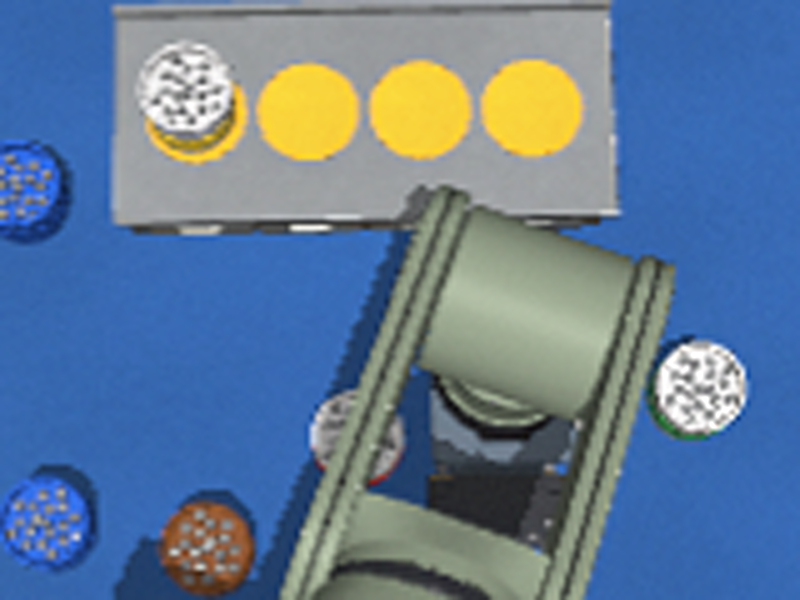

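View pics/w10.png

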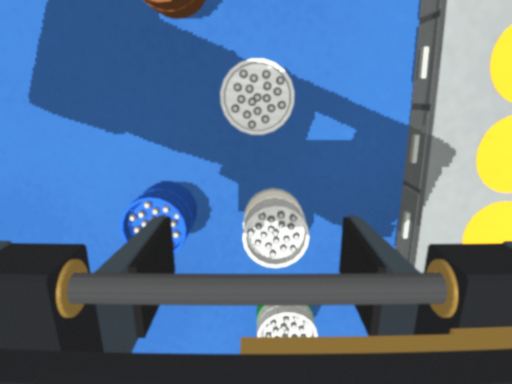

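Run:
```python
from h import *
c=imaging.camera_info('top'); p=cv2.imread('pics/t10.png'); g=cv2.cvtColor(cv2.resize(p[140:190,190:250],None,fx=8,fy=8,interpolation=cv2.INTER_CUBIC),cv2.COLOR_BGR2GRAY)
r=cv2.HoughCircles(g,cv2.HOUGH_GRADIENT,1,200,param1=100,param2=15,minRadius=68,maxRadius=90); print(r)
u=(r[0,0,:2]+.5)/8-.5+[190,140]; print(u,plane(c,u,120),plane(c,u,121.5))
c=imaging.camera_info('scene'); p=cv2.imread('pics/s10.png'); g=cv2.cvtColor(cv2.resize(p[190:270,250:310],None,fx=8,fy=8,interpolation=cv2.INTER_CUBIC),cv2.COLOR_BGR2GRAY); save('s10b',cv2.cvtColor(cv2.resize(p[190:270,250:310],None,fx=8,fy=8,interpolation=cv2.INTER_CUBIC),cv2.COLOR_BGR2RGB))
```

```text
[[[226.5 176.5  69.3]]]
[217.875 161.625] [628.68720593  42.63193251 120.        ] [628.26198951  42.5070027  121.5       ]
```

View pics/s10b.png

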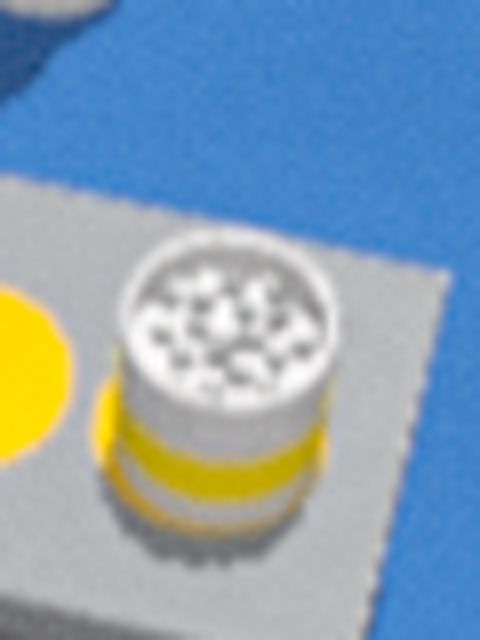

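Run:
```python
from h import *
c=imaging.camera_info('top'); p=cv2.imread('pics/t10.png'); h=cv2.cvtColor(p,cv2.COLOR_BGR2HSV).astype(int)
# rim far edge: gray, bright pixels on the tin
m=(h[...,1]<60)&(h[...,2]>185); m[:, :200]=0; m[:,235:]=0; m[:145]=0; m[172:]=0
n,l,s,cc=cv2.connectedComponentsWithStats(cv2.morphologyEx(m.astype(np.uint8),cv2.MORPH_CLOSE,np.ones((5,5)))); i=1+np.argmax(s[1:,4]); print(s[i],cc[i],plane(c,cc[i],120))
x,y,w,hh=s[i][:4]; print('box centre',plane(c,(x+(w-1)/2,y+(hh-1)/2),120))
for z,q in ((120,(216.8,157.3)),): print(plane(c,q,z))
print('expected rim px',proj(c,np.array([642.3,44.5,121])))
c=imaging.camera_info('scene');print('expected base px crop',(proj(c,np.array([642.3,44.5,61]))-[250,190]+.5)*8, (proj(c,np.array([642.3,44.5,121]))-[250,190]+.5)*8)
```

```text
[207 148  19  18 263] [216.39543726 156.8973384 ] [644.70825827  47.6099343  120.        ]
box centre [646.06818746  48.9141233  120.        ]
[643.33070422  46.27648273 120.        ]
expected rim px [217.31664809 157.51238474]
expected base px crop [209.92889099 436.33813385] [221.72464887 313.19738237]
```

```bash
python3 -m pendant '[{"delta_pos":[-3.8,0,0],"twist":[0,0,0],"grip":100},{"delta_pos":[-7.65,0.5,-0.05],"twist":[0,0,0],"grip":100},{"delta_pos":[-7.65,3,-0.05],"twist":[0,0,0],"grip":100},{"delta_pos":[-7.65,6,-0.05],"twist":[0,0,0],"grip":100},{"delta_pos":[-7.65,9,-0.05],"twist":[0,0,0],"grip":100}]' && python3 -m pendant '[{"delta_pos":[0,2.5,0],"twist":[0,0,0],"grip":100},{"delta_pos":[0,5,0],"twist":[0,0,0],"grip":100},{"delta_pos":[0,6.4,0],"twist":[0,0,0],"grip":100},{"delta_pos":[0,6.4,0],"twist":[0,0,0],"grip":100},{"delta_pos":[0,6.4,0],"twist":[0,0,0],"grip":100}]'
python3 - <<'E'
from h import *
goto(420.5,-65,17,-90)
E
```

```text
time_s: 19.5
ee_pos: [421.1, -64.9, 81.3]
ee_rot: [-89.9, -0.0, -89.8]
force: [0.4, -0.0, -0.3]
gripper_width: 91.4
time_s: 20.0
ee_pos: [420.9, -65.4, 18.1]
ee_rot: [-90.0, -0.0, -89.9]
force: [0.1, -0.5, -0.3]
gripper_width: 91.5
delta_pos cm [-0.04  0.11 -0.04] twist [-0.    0.11  0.  ]
```

```bash
python3 -m pendant '[{"delta_pos":[0,0,0],"twist":[0,0,0],"grip":75},{"delta_pos":[0,0,0],"twist":[0,0,0],"grip":68},{"delta_pos":[0,0,0],"twist":[0,0,0],"grip":60},{"delta_pos":[0,0,0],"twist":[0,0,0],"grip":50},{"delta_pos":[0,0,0],"twist":[0,0,0],"grip":50}]' 25 && python3 -m pendant '[{"delta_pos":[0,-1,0],"twist":[0,0,0],"grip":50},{"delta_pos":[0,-4,0],"twist":[0,0,0],"grip":50},{"delta_pos":[0,-8,0],"twist":[0,0,0],"grip":50},{"delta_pos":[0,-12,1],"twist":[0,0,0],"grip":50},{"delta_pos":[-0.5,-13.3,5],"twist":[0,0,0],"grip":50}]'
python3 - <<'E'
from h import *
goto(641.3,-33.5,150,-89.3)
E
```

```text
time_s: 20.5
ee_pos: [421.4, -65.7, 18.5]
ee_rot: [-89.9, -0.0, -89.9]
force: [1.5, 0.1, 2.4]
gripper_width: 60.1
time_s: 21.0
ee_pos: [468.5, -60.7, 154.8]
ee_rot: [-89.9, -0.1, -90.0]
force: [1.4, -1.8, -5.0]
gripper_width: 59.3
delta_pos cm [-2.72  0.5  17.28] twist [-0.07 -0.67  0.06]
```

```bash
python3 -m pendant '[{"delta_pos":[-0.6,0,4],"twist":[0,0,0],"grip":50},{"delta_pos":[-1.3,0.3,8],"twist":[0,0,0],"grip":50},{"delta_pos":[-2,0.3,12],"twist":[0,0,0],"grip":50},{"delta_pos":[-2.6,0.3,16],"twist":[0,-0.6,0],"grip":50},{"delta_pos":[-2.7,0.3,17.2],"twist":[0,-0.6,0],"grip":50}]' && python3 -m pendant '[{"delta_pos":[0,1,0],"twist":[0,0,0],"grip":50},{"delta_pos":[0,3,0],"twist":[0,0,0],"grip":50},{"delta_pos":[0,5,0],"twist":[0,0,0],"grip":50},{"delta_pos":[0,6.6,0],"twist":[0,0,0],"grip":50},{"delta_pos":[0,6.6,0],"twist":[0,0,0],"grip":50}]' && python3 -m pendant '[{"delta_pos":[0,0,0],"twist":[0,0,0],"grip":50},{"delta_pos":[0,0,0],"twist":[0,0,0],"grip":50},{"delta_pos":[0,0,0],"twist":[0,0,0],"grip":50},{"delta_pos":[0,0,0],"twist":[0,0,0],"grip":50},{"delta_pos":[0,0,0],"twist":[0,0,0],"grip":50}]'
python3 - <<'E'
from h import *
goto(641.3,-33.5,78.5,-89.3)
E
```

```text
time_s: 21.5
ee_pos: [645.4, -32.3, 147.0]
ee_rot: [-90.0, 0.0, -89.3]
force: [-0.7, 0.4, -4.4]
gripper_width: 59.6
time_s: 22.0
ee_pos: [639.0, -33.3, 79.5]
ee_rot: [-90.4, 0.0, -89.3]
force: [-0.8, 0.3, -4.9]
gripper_width: 59.6
time_s: 22.5
ee_pos: [642.5, -33.2, 82.3]
ee_rot: [-90.0, -0.0, -89.3]
force: [0.5, 0.6, -4.2]
gripper_width: 59.9
delta_pos cm [ 0.03  0.38 -0.12] twist [-0.02 -0.01  0.01]
```

Settled at z 82.3. Nudge 1 mm in −x and lower to contact.

```bash
python3 -m pendant '[{"delta_pos":[0,0.1,-0.1],"twist":[0,0,0],"grip":50},{"delta_pos":[0,0.25,-0.1],"twist":[0,0,0],"grip":50},{"delta_pos":[0,0.35,-0.1],"twist":[0,0,0],"grip":50},{"delta_pos":[0,0.4,-0.1],"twist":[0,0,0],"grip":50},{"delta_pos":[0,0.4,-0.1],"twist":[0,0,0],"grip":50}]' && python3 -m pendant '[{"delta_pos":[0,0.1,0],"twist":[0,0,0],"grip":50},{"delta_pos":[0,0.1,0],"twist":[0,0,0],"grip":50},{"delta_pos":[0,0.1,0],"twist":[0,0,0],"grip":50},{"delta_pos":[0,0.1,0],"twist":[0,0,0],"grip":50},{"delta_pos":[0,0.1,0],"twist":[0,0,0],"grip":50}]'
```

```text
time_s: 23.0
ee_pos: [641.4, -33.2, 77.9]
ee_rot: [-90.0, -0.0, -89.3]
force: [-0.1, 0.5, -3.6]
gripper_width: 59.9
time_s: 23.5
ee_pos: [641.4, -33.2, 77.9]
ee_rot: [-90.0, -0.0, -89.3]
force: [-2.2, -0.1, 5.9]
gripper_width: 59.7
```

Contact (5.9 N). Release, rise, then go to the spot from which the camera can see the white tin.

```bash
python3 -m pendant '[{"delta_pos":[0,0,0],"twist":[0,0,0],"grip":68},{"delta_pos":[0,0,0],"twist":[0,0,0],"grip":75},{"delta_pos":[0,0,0],"twist":[0,0,0],"grip":90},{"delta_pos":[0,0,0],"twist":[0,0,0],"grip":95},{"delta_pos":[0,0,0],"twist":[0,0,0],"grip":95}]' && python3 -m pendant '[{"delta_pos":[0,-1,0],"twist":[0,0,0],"grip":95},{"delta_pos":[0,-4,0],"twist":[0,0,0],"grip":95},{"delta_pos":[0,-8,0],"twist":[0,0,0],"grip":95},{"delta_pos":[2,-12,0],"twist":[0,0,0],"grip":95},{"delta_pos":[6.7,-13,0],"twist":[0,0,0],"grip":95}]' && python3 -m pendant '[{"delta_pos":[0,0,0],"twist":[0,0,0],"grip":95},{"delta_pos":[0,0,0],"twist":[0,0,0],"grip":95},{"delta_pos":[0,0,0],"twist":[0,0,0],"grip":95},{"delta_pos":[0,0,0],"twist":[0,0,0],"grip":95},{"delta_pos":[0,0,0],"twist":[0,0,0],"grip":95}]'
python3 - <<'E'
from h import *
c=imaging.camera_info('wrist')
P,d=imaging.grab_frame('wrist'); save('w11',P); print((-np.array(c['R']).T@c['t']).round(1))
g=cv2.cvtColor(P,cv2.COLOR_RGB2GRAY)
r=cv2.HoughCircles(g[0:200,150:360],cv2.HOUGH_GRADIENT,1,40,param1=120,param2=20,minRadius=33,maxRadius=48); print(r)
for q in r[0]: u=q[:2]+[150,0]; print('rim',u,plane(c,u,120).round(1))
m=masks(P)['yellow']|((cv2.cvtColor(P,cv2.COLOR_RGB2HSV)[...,0]>15)&(cv2.cvtColor(P,cv2.COLOR_RGB2HSV)[...,0]<33)&(cv2.cvtColor(P,cv2.COLOR_RGB2HSV)[...,1]>150)&(P[...,0]>90))
for a,b,cc in blobs(m,300): print(a,[int(i) for i in b],cc,plane(c,cc,60).round(1))
goto(438,-182-77,175,-90)
E
```

```text
time_s: 24.0
ee_pos: [641.6, -33.2, 76.8]
ee_rot: [-90.0, -0.0, -89.3]
force: [-0.7, -1.0, 0.2]
gripper_width: 86.1
time_s: 24.5
ee_pos: [645.0, -98.2, 213.7]
ee_rot: [-89.4, -0.0, -89.0]
force: [1.3, -1.3, 1.0]
gripper_width: 86.4
time_s: 25.0
ee_pos: [642.0, -99.1, 206.3]
ee_rot: [-90.1, 0.0, -89.2]
force: [0.5, -0.0, 0.3]
gripper_width: 87.0
[641.1 -21.  378.4]
[[[109.5 110.5  38.6]
  [108.5  18.5  40.5]
  [107.5 191.5  36.9]]]
rim [259.5 110.5] [642.8 -31.6 120. ]
rim [258.5  18.5] [641.2  31.2 120. ]
rim [257.5 191.5] [642.1 -93.6 120. ]
949 [220, 14, 77, 46] [253.9  44.3] [637.5  22.4  60. ]
3670 [223, 156, 70, 67] [257.8 188.9] [ 642.6 -107.9   60. ]
2360 [226, 232, 64, 43] [257.5 255.2] [ 643.2 -178.2   60. ]
3323 [233, 328, 279, 25] [384.6 342.5] [ 788.3 -285.9   60. ]
delta_pos cm [ 15.7    3.16 -20.62] twist [ 0.06  0.76 -0.01]
```

View pics/w11.png

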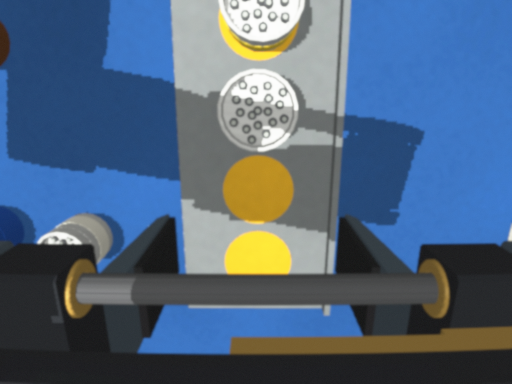

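Settled, tin 1's rim reads (642.8,-31.6) against an expected spot 3 of about (641.8,-32), so it is within about 1 mm. Now the white tin.

```bash
python3 -m pendant '[{"delta_pos":[3,0,-3.5],"twist":[0,0,0],"grip":95},{"delta_pos":[6,1,-7.5],"twist":[0,0,0],"grip":95},{"delta_pos":[9,2,-11.5],"twist":[0,0,0],"grip":95},{"delta_pos":[12,3,-15.5],"twist":[0,0,0],"grip":95},{"delta_pos":[15,3.2,-19.5],"twist":[0,0.7,0],"grip":100}]' && python3 -m pendant '[{"delta_pos":[0.6,0,-1.1],"twist":[0,0,0],"grip":100},{"delta_pos":[0.6,0,-1.1],"twist":[0,0,0],"grip":100},{"delta_pos":[0.6,0,-1.1],"twist":[0,0,0],"grip":100},{"delta_pos":[0.6,0,-1.1],"twist":[0,0,0],"grip":100},{"delta_pos":[0.6,0,-1.1],"twist":[0,0,0],"grip":100}]'
python3 - <<'E'
from h import *
wrim(438,-182,'w12')
goto(438,-182,16,-90)
E
```

```text
time_s: 25.55
ee_pos: [449.4, -250.7, 174.0]
ee_rot: [-90.1, 0.0, -89.9]
force: [0.2, -0.7, 0.5]
gripper_width: 90.6
time_s: 26.05
ee_pos: [441.7, -255.9, 175.1]
ee_rot: [-90.0, -0.0, -89.9]
force: [1.0, -0.3, 0.4]
gripper_width: 90.8
predicted px [253. 101.] bbox (217, 66, 74, 77) rim centre [ 438.8 -185.3] axes [60.7 60.8]
delta_pos cm [-7.4  15.9  -0.34] twist [-0.01  0.1  -0.  ]
```

View pics/w12.png

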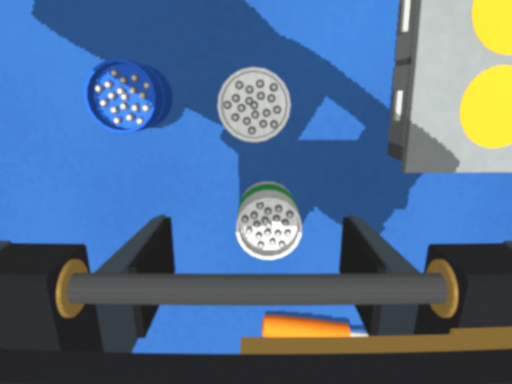

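```bash
python3 -m pendant '[{"delta_pos":[-3.5,0,-0.1],"twist":[0,0,0],"grip":100},{"delta_pos":[-7,0.5,-0.3],"twist":[0,0,0],"grip":100},{"delta_pos":[-7,3,-0.3],"twist":[0,0,0],"grip":100},{"delta_pos":[-7,6,-0.3],"twist":[0,0,0],"grip":100},{"delta_pos":[-7,9.5,-0.3],"twist":[0,0,0],"grip":100}]' && python3 -m pendant '[{"delta_pos":[0,2.5,0],"twist":[0,0,0],"grip":100},{"delta_pos":[0,5,0],"twist":[0,0,0],"grip":100},{"delta_pos":[0,6.2,0],"twist":[0,0,0],"grip":100},{"delta_pos":[0,6.2,0],"twist":[0,0,0],"grip":100},{"delta_pos":[0,6.2,0],"twist":[0,0,0],"grip":100}]'
python3 - <<'E'
from h import *
goto(438.6,-186,17,-90)
E
```

```text
time_s: 26.6
ee_pos: [439.0, -186.2, 80.0]
ee_rot: [-89.8, -0.1, -89.9]
force: [-0.2, -0.3, -0.2]
gripper_width: 91.2
time_s: 27.1
ee_pos: [438.1, -186.5, 18.3]
ee_rot: [-90.0, -0.0, -90.0]
force: [-0.1, -0.3, 0.1]
gripper_width: 91.0
delta_pos cm [-0.05  0.13  0.05] twist [-0.02  0.03  0.01]
```

```bash
python3 -m pendant '[{"delta_pos":[0,0,0],"twist":[0,0,0],"grip":75},{"delta_pos":[0,0,0],"twist":[0,0,0],"grip":68},{"delta_pos":[0,0,0],"twist":[0,0,0],"grip":60},{"delta_pos":[0,0,0],"twist":[0,0,0],"grip":50},{"delta_pos":[0,0,0],"twist":[0,0,0],"grip":50}]' 25 && python3 -m pendant '[{"delta_pos":[0,-1,0],"twist":[0,0,0],"grip":50},{"delta_pos":[0,-4,0],"twist":[0,0,0],"grip":50},{"delta_pos":[0,-8,0],"twist":[0,0,0],"grip":50},{"delta_pos":[-0.3,-12,1],"twist":[0,0,0],"grip":50},{"delta_pos":[-2,-13.3,5],"twist":[0,0,0],"grip":50}]'
python3 - <<'E'
from h import *
goto(641.7,-109.6,150,-89.3)
E
```

```text
time_s: 27.6
ee_pos: [438.0, -186.9, 18.6]
ee_rot: [-89.9, -0.0, -90.0]
force: [0.3, 0.4, 1.5]
gripper_width: 59.7
time_s: 28.1
ee_pos: [486.5, -168.1, 155.6]
ee_rot: [-89.8, -0.2, -90.2]
force: [1.3, -1.1, -1.5]
gripper_width: 59.7
delta_pos cm [-5.9   0.59 15.5 ] twist [-0.18 -0.89  0.17]
```

```bash
python3 -m pendant '[{"delta_pos":[-1.4,0,4],"twist":[0,0,0],"grip":50},{"delta_pos":[-2.8,0.3,8],"twist":[0,0,0],"grip":50},{"delta_pos":[-4.2,0.3,12],"twist":[0,0,0],"grip":50},{"delta_pos":[-5.6,0.3,15],"twist":[0,-0.7,0],"grip":50},{"delta_pos":[-5.7,0.3,15.3],"twist":[0,-0.7,0],"grip":50}]' && python3 -m pendant '[{"delta_pos":[0,1,0],"twist":[0,0,0],"grip":50},{"delta_pos":[0,3,0],"twist":[0,0,0],"grip":50},{"delta_pos":[0,5,0],"twist":[0,0,0],"grip":50},{"delta_pos":[0,6.6,0],"twist":[0,0,0],"grip":50},{"delta_pos":[0,6.6,0],"twist":[0,0,0],"grip":50}]' && python3 -m pendant '[{"delta_pos":[0,0,0],"twist":[0,0,0],"grip":50},{"delta_pos":[0,0,0],"twist":[0,0,0],"grip":50},{"delta_pos":[0,0,0],"twist":[0,0,0],"grip":50},{"delta_pos":[0,0,0],"twist":[0,0,0],"grip":50},{"delta_pos":[0,0,0],"twist":[0,0,0],"grip":50}]'
python3 - <<'E'
from h import *
goto(641.7,-109.6,78.5,-89.3)
E
```

```text
time_s: 28.6
ee_pos: [643.3, -107.7, 147.4]
ee_rot: [-89.9, 0.0, -89.2]
force: [-1.0, 0.2, -2.7]
gripper_width: 59.5
time_s: 29.1
ee_pos: [637.2, -110.2, 79.7]
ee_rot: [-90.3, 0.0, -89.4]
force: [0.6, 0.1, -2.7]
gripper_width: 59.5
time_s: 29.6
ee_pos: [640.6, -109.7, 82.5]
ee_rot: [-90.0, -0.0, -89.3]
force: [0.3, -0.4, -2.0]
gripper_width: 59.6
delta_pos cm [-0.01  0.4   0.11] twist [-0.04 -0.01  0.01]
```

```bash
python3 -m pendant '[{"delta_pos":[0,0.1,0.1],"twist":[0,0,0],"grip":50},{"delta_pos":[0,0.25,0.1],"twist":[0,0,0],"grip":50},{"delta_pos":[0,0.35,0.1],"twist":[0,0,0],"grip":50},{"delta_pos":[0,0.4,0.1],"twist":[0,0,0],"grip":50},{"delta_pos":[0,0.4,0.1],"twist":[0,0,0],"grip":50}]' && python3 -m pendant '[{"delta_pos":[0,0.1,0],"twist":[0,0,0],"grip":50},{"delta_pos":[0,0.1,0],"twist":[0,0,0],"grip":50},{"delta_pos":[0,0.1,0],"twist":[0,0,0],"grip":50},{"delta_pos":[0,0.1,0],"twist":[0,0,0],"grip":50},{"delta_pos":[0,0.1,0],"twist":[0,0,0],"grip":50}]'
```

```text
time_s: 30.1
ee_pos: [641.4, -109.7, 78.2]
ee_rot: [-90.0, -0.0, -89.3]
force: [-0.4, -0.0, -1.4]
gripper_width: 59.7
time_s: 30.6
ee_pos: [641.4, -109.7, 78.1]
ee_rot: [-90.0, -0.0, -89.3]
force: [-1.5, 1.0, 6.1]
gripper_width: 59.6
```

```bash
python3 -m pendant '[{"delta_pos":[0,0,0],"twist":[0,0,0],"grip":68},{"delta_pos":[0,0,0],"twist":[0,0,0],"grip":75},{"delta_pos":[0,0,0],"twist":[0,0,0],"grip":90},{"delta_pos":[0,0,0],"twist":[0,0,0],"grip":95},{"delta_pos":[0,0,0],"twist":[0,0,0],"grip":95}]' && python3 -m pendant '[{"delta_pos":[0,-1,0],"twist":[0,0,0],"grip":95},{"delta_pos":[0,-4,0],"twist":[0,0,0],"grip":95},{"delta_pos":[0,-8,0],"twist":[0,0,0],"grip":95},{"delta_pos":[2,-12,0],"twist":[0,0,0],"grip":95},{"delta_pos":[6.7,-13,0],"twist":[0,0,0],"grip":95}]' && python3 -m pendant '[{"delta_pos":[0,0,0],"twist":[0,0,0],"grip":95},{"delta_pos":[0,0,0],"twist":[0,0,0],"grip":95},{"delta_pos":[0,0,0],"twist":[0,0,0],"grip":95},{"delta_pos":[0,0,0],"twist":[0,0,0],"grip":95},{"delta_pos":[0,0,0],"twist":[0,0,0],"grip":95}]'
cat >> h.py <<'E'
def shelf(name,box,hidden=True):
    c=imaging.camera_info('wrist'); P,d=imaging.grab_frame('wrist'); save(name,P)
    g=cv2.cvtColor(P,cv2.COLOR_RGB2GRAY); x0,y0,x1,y1=box
    r=cv2.HoughCircles(g[y0:y1,x0:x1],cv2.HOUGH_GRADIENT,1,40,param1=120,param2=20,minRadius=33,maxRadius=48)
    for q in r[0]: u=q[:2]+[x0,y0]; print('circle',u,q[2],'z120',plane(c,u,120).round(1),'z60',plane(c,u,60).round(1))
    h=cv2.cvtColor(P,cv2.COLOR_RGB2HSV).astype(int); m=(h[...,0]>15)&(h[...,0]<33)&(h[...,1]>150)&(h[...,2]>90)
    for a,b,cc in blobs(m,300): print('yellow',a,[int(i) for i in b],cc,plane(c,cc,60).round(1))
E
python3 - <<'E'
from h import *
shelf('w13',(150,0,360,200))
goto(452,-289-77,175,-90)
E
```

```text
time_s: 31.1
ee_pos: [641.5, -109.7, 76.9]
ee_rot: [-90.0, -0.0, -89.3]
force: [0.1, 0.4, 0.0]
gripper_width: 86.4
time_s: 31.6
ee_pos: [645.1, -174.9, 214.1]
ee_rot: [-89.4, -0.1, -89.0]
force: [2.1, -1.5, -0.2]
gripper_width: 86.6
time_s: 32.1
ee_pos: [642.1, -175.7, 206.6]
ee_rot: [-90.1, 0.0, -89.2]
force: [-0.6, 0.2, 0.1]
gripper_width: 86.9
circle [256.5 109.5] 37.1 z120 [ 640.6 -107.5  120. ] z60 [ 640.5 -109.8   60. ]
circle [258.5   1.5] 41.9 z120 [641.1 -34.3 120. ] z60 [641.1 -19.7  60. ]
circle [258.5 191.5] 37.3 z120 [ 643.  -170.3  120. ] z60 [ 643.4 -187.1   60. ]
yellow 535 [222, 21, 77, 38] [261.7  45.7] [644.4 -55.2  60. ]
yellow 3659 [224, 155, 70, 67] [258.6 188.2] [ 643.4 -183.8   60. ]
yellow 2717 [233, 328, 279, 25] [385.7 342.6] [ 789.7 -362.9   60. ]
delta_pos cm [ 18.77   3.18 -19.26] twist [ 0.05  0.75 -0.02]
```

View pics/w13.png

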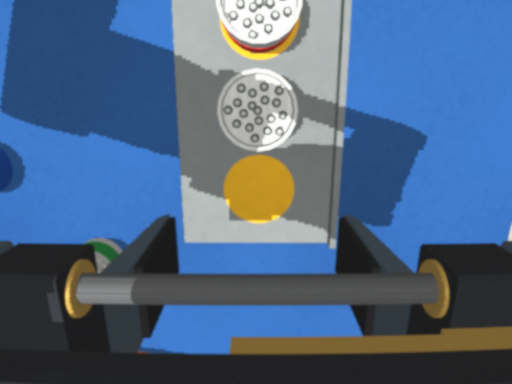

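Tin 4 (white) is centred within about 1–2 mm of spot 2 (rim (258,109)). Now the green tin.

```bash
python3 -m pendant '[{"delta_pos":[3.5,0,-3.5],"twist":[0,0,0],"grip":95},{"delta_pos":[7,1,-7],"twist":[0,0,0],"grip":95},{"delta_pos":[10.5,2,-10.5],"twist":[0,0,0],"grip":95},{"delta_pos":[14,3,-14],"twist":[0,0,0],"grip":95},{"delta_pos":[17.5,3.2,-17.5],"twist":[0,0.7,0],"grip":100}]' && python3 -m pendant '[{"delta_pos":[1.2,0,-1.7],"twist":[0,0,0],"grip":100},{"delta_pos":[1.2,0,-1.7],"twist":[0,0,0],"grip":100},{"delta_pos":[1.2,0,-1.7],"twist":[0,0,0],"grip":100},{"delta_pos":[1.2,0,-1.7],"twist":[0,0,0],"grip":100},{"delta_pos":[1.2,0,-1.7],"twist":[0,0,0],"grip":100}]'
python3 - <<'E'
from h import *
wrim(452,-289,'w14')
goto(452,-289,17,-90)
E
```

```text
time_s: 32.65
ee_pos: [468.3, -353.2, 173.9]
ee_rot: [-90.1, 0.1, -90.0]
force: [0.9, -0.5, 0.1]
gripper_width: 90.8
time_s: 33.15
ee_pos: [454.2, -364.1, 175.2]
ee_rot: [-90.0, -0.0, -89.9]
force: [-0.9, 0.5, -0.2]
gripper_width: 91.2
predicted px [255.  99.] bbox (219, 66, 73, 77) rim centre [ 452.3 -293.3] axes [60.1 60.9]
delta_pos cm [-7.52 15.81 -0.2 ] twist [-0.01  0.1   0.  ]
```

View pics/w14.png

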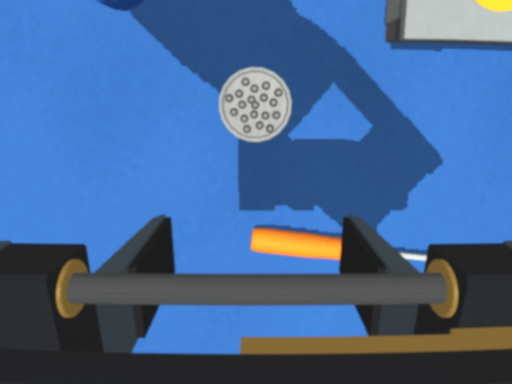

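```bash
python3 -m pendant '[{"delta_pos":[-3.5,0,-0.1],"twist":[0,0,0],"grip":100},{"delta_pos":[-7,0.5,-0.2],"twist":[0,0,0],"grip":100},{"delta_pos":[-7,3,-0.2],"twist":[0,0,0],"grip":100},{"delta_pos":[-7,6,-0.2],"twist":[0,0,0],"grip":100},{"delta_pos":[-7,9.5,-0.2],"twist":[0,0,0],"grip":100}]' && python3 -m pendant '[{"delta_pos":[0,2.5,0],"twist":[0,0,0],"grip":100},{"delta_pos":[0,5,0],"twist":[0,0,0],"grip":100},{"delta_pos":[0,6.2,0],"twist":[0,0,0],"grip":100},{"delta_pos":[0,6.2,0],"twist":[0,0,0],"grip":100},{"delta_pos":[0,6.2,0],"twist":[0,0,0],"grip":100}]'
python3 - <<'E'
from h import *
goto(452.2,-294,17,-90)
E
```

```text
time_s: 33.7
ee_pos: [452.6, -294.6, 80.3]
ee_rot: [-89.8, -0.1, -89.9]
force: [0.2, -0.3, 0.1]
gripper_width: 90.7
time_s: 34.2
ee_pos: [451.9, -295.3, 18.8]
ee_rot: [-89.9, -0.0, -90.0]
force: [1.0, 0.9, 0.8]
gripper_width: 91.1
delta_pos cm [-0.13  0.18  0.02] twist [-0.07  0.02  0.05]
```

```bash
python3 -m pendant '[{"delta_pos":[-0.05,0.05,0],"twist":[0,0,0],"grip":75},{"delta_pos":[-0.05,0.05,0],"twist":[0,0,0],"grip":68},{"delta_pos":[-0.05,0.05,0],"twist":[0,0,0],"grip":60},{"delta_pos":[-0.05,0.05,0],"twist":[0,0,0],"grip":50},{"delta_pos":[-0.05,0.05,0],"twist":[0,0,0],"grip":50}]' 25 && python3 -m pendant '[{"delta_pos":[0,-1,0],"twist":[0,0,0],"grip":50},{"delta_pos":[0,-4,0],"twist":[0,0,0],"grip":50},{"delta_pos":[0,-8,0],"twist":[0,0,0],"grip":50},{"delta_pos":[-0.3,-12,1],"twist":[0,0,0],"grip":50},{"delta_pos":[-3,-13.3,5],"twist":[0,0,0],"grip":50}]'
python3 - <<'E'
from h import *
goto(642.5,-185.9,150,-89.3)
E
```

```text
time_s: 34.7
ee_pos: [451.6, -294.9, 18.2]
ee_rot: [-89.9, -0.0, -90.0]
force: [0.3, 0.6, 2.7]
gripper_width: 59.6
time_s: 35.2
ee_pos: [500.5, -267.5, 155.4]
ee_rot: [-89.8, -0.3, -90.3]
force: [2.0, -1.8, -3.2]
gripper_width: 59.9
delta_pos cm [-8.23  0.55 14.16] twist [-0.22 -0.97  0.29]
```

```bash
python3 -m pendant '[{"delta_pos":[-2,0,3.5],"twist":[0,0,0],"grip":50},{"delta_pos":[-4,0.3,7],"twist":[0,0,0],"grip":50},{"delta_pos":[-6,0.3,10.5],"twist":[0,-0.7,0],"grip":50},{"delta_pos":[-8,0.3,14],"twist":[0,-0.7,0],"grip":50},{"delta_pos":[-8,0.3,14],"twist":[0,-0.7,0],"grip":50}]' && python3 -m pendant '[{"delta_pos":[0,1,0],"twist":[0,0,0],"grip":50},{"delta_pos":[0,3,0],"twist":[0,0,0],"grip":50},{"delta_pos":[0,5,0],"twist":[0,0,0],"grip":50},{"delta_pos":[0,6.6,0],"twist":[0,0,0],"grip":50},{"delta_pos":[0,6.6,0],"twist":[0,0,0],"grip":50}]' && python3 -m pendant '[{"delta_pos":[0,0,0],"twist":[0,0,0],"grip":50},{"delta_pos":[0,0,0],"twist":[0,0,0],"grip":50},{"delta_pos":[0,0,0],"twist":[0,0,0],"grip":50},{"delta_pos":[0,0,0],"twist":[0,0,0],"grip":50},{"delta_pos":[0,0,0],"twist":[0,0,0],"grip":50}]'
python3 - <<'E'
from h import *
goto(642.5,-185.9,78.5,-89.3)
E
```

```text
time_s: 35.7
ee_pos: [644.7, -181.5, 146.9]
ee_rot: [-89.9, 0.1, -89.1]
force: [-1.1, -0.2, -2.4]
gripper_width: 59.8
time_s: 36.2
ee_pos: [638.2, -185.0, 79.1]
ee_rot: [-90.3, 0.1, -89.4]
force: [0.2, 0.3, -3.4]
gripper_width: 59.8
time_s: 36.7
ee_pos: [641.2, -184.6, 82.1]
ee_rot: [-90.0, -0.0, -89.3]
force: [0.3, 0.2, -3.0]
gripper_width: 59.8
delta_pos cm [0.13 0.36 0.13] twist [-0.03 -0.01  0.01]
```

```bash
python3 -m pendant '[{"delta_pos":[0.1,0.1,0.1],"twist":[0,0,0],"grip":50},{"delta_pos":[0.1,0.25,0.15],"twist":[0,0,0],"grip":50},{"delta_pos":[0.1,0.35,0.15],"twist":[0,0,0],"grip":50},{"delta_pos":[0.1,0.4,0.15],"twist":[0,0,0],"grip":50},{"delta_pos":[0.1,0.4,0.15],"twist":[0,0,0],"grip":50}]' && python3 -m pendant '[{"delta_pos":[0,0.1,0],"twist":[0,0,0],"grip":50},{"delta_pos":[0,0.1,0],"twist":[0,0,0],"grip":50},{"delta_pos":[0,0.1,0],"twist":[0,0,0],"grip":50},{"delta_pos":[0,0.1,0],"twist":[0,0,0],"grip":50},{"delta_pos":[0,0.1,0],"twist":[0,0,0],"grip":50}]'
```

```text
time_s: 37.2
ee_pos: [642.6, -185.6, 77.6]
ee_rot: [-90.0, -0.0, -89.3]
force: [0.2, -0.2, -2.8]
gripper_width: 59.9
time_s: 37.7
ee_pos: [642.7, -185.6, 77.5]
ee_rot: [-90.0, -0.0, -89.3]
force: [-1.7, 0.6, 5.2]
gripper_width: 59.7
```

```bash
python3 -m pendant '[{"delta_pos":[0,0,0],"twist":[0,0,0],"grip":68},{"delta_pos":[0,0,0],"twist":[0,0,0],"grip":75},{"delta_pos":[0,0,0],"twist":[0,0,0],"grip":90},{"delta_pos":[0,0,0],"twist":[0,0,0],"grip":95},{"delta_pos":[0,0,0],"twist":[0,0,0],"grip":95}]' && python3 -m pendant '[{"delta_pos":[0,-1,0],"twist":[0,0,0],"grip":95},{"delta_pos":[0,-4,0],"twist":[0,0,0],"grip":95},{"delta_pos":[0,-8,0],"twist":[0,0,0],"grip":95},{"delta_pos":[2,-12,0],"twist":[0,0,0],"grip":95},{"delta_pos":[6.7,-13,0],"twist":[0,0,0],"grip":95}]' && python3 -m pendant '[{"delta_pos":[4,0,0],"twist":[0,0,0],"grip":95},{"delta_pos":[8,0,0],"twist":[0,0,0],"grip":95},{"delta_pos":[8,0,0],"twist":[0,0,0],"grip":95},{"delta_pos":[8,0,0],"twist":[0,0,0],"grip":95},{"delta_pos":[8,0,0],"twist":[0,0,0],"grip":95}]'
python3 - <<'E'
from h import *
for n in ('scene','wrist','top'):
    p,d=imaging.grab_frame(n); save(n+'15',p)
    if n=='top': save('top15b',cv2.resize(p[140:190,190:310],None,fx=6.6,fy=6.6,interpolation=cv2.INTER_CUBIC))
    if n=='scene': save('scene15b',cv2.resize(p[160:290,140:320],None,fx=4.4,fy=4.4,interpolation=cv2.INTER_CUBIC))
E
```

```text
time_s: 38.2
ee_pos: [642.7, -185.6, 76.5]
ee_rot: [-90.0, -0.0, -89.3]
force: [-0.7, -0.1, -0.4]
gripper_width: 86.4
time_s: 38.7
ee_pos: [646.2, -250.9, 214.0]
ee_rot: [-89.4, -0.2, -89.0]
force: [0.6, -0.7, 1.0]
gripper_width: 86.2
time_s: 39.2
ee_pos: [644.5, -331.6, 207.0]
ee_rot: [-90.0, 0.0, -89.3]
force: [0.0, 0.7, -0.2]
gripper_width: 86.5
```

View pics/top15.png

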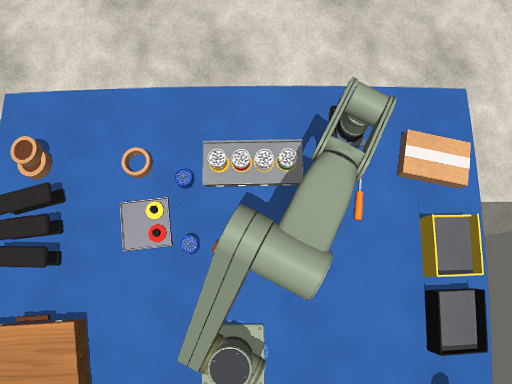

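View pics/top15b.png

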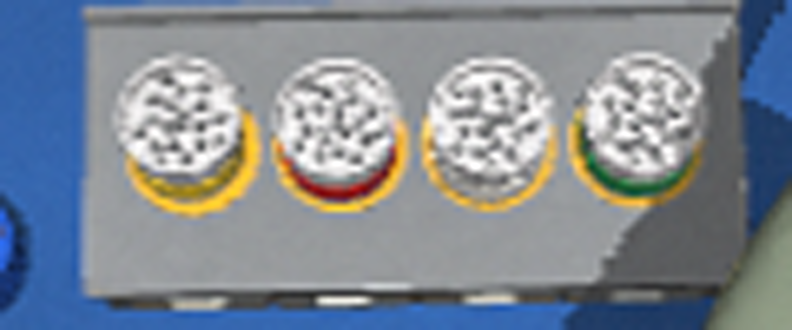

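View pics/scene15b.png

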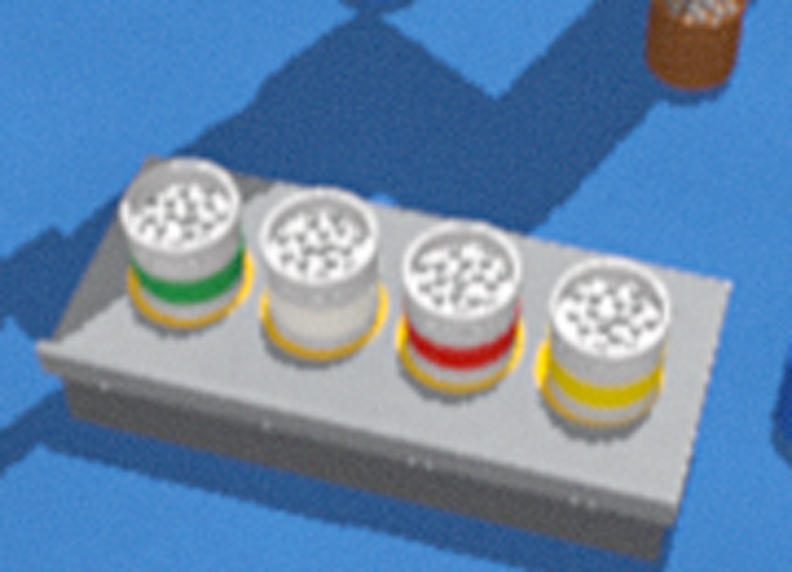

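Tins 1, 3 and 4 sit centred with an even yellow ring. Tin 2 (yellow) is about 2–3 mm off toward +x/+y, so I'll regrip it and shift it.

```bash
python3 -m pendant '[{"delta_pos":[-4,0,0],"twist":[0,0,0],"grip":95},{"delta_pos":[-8.5,0,0],"twist":[0,0,0],"grip":95},{"delta_pos":[-13,0,0],"twist":[0,0,0],"grip":95},{"delta_pos":[-17.5,0,0],"twist":[0,0,0],"grip":95},{"delta_pos":[-22,0,0],"twist":[0,0,0],"grip":95}]' && python3 -m pendant '[{"delta_pos":[-4.5,0,0],"twist":[0,0,0],"grip":100},{"delta_pos":[-9,0,0],"twist":[0,0,0],"grip":100},{"delta_pos":[-13.5,0,0],"twist":[0,0,0],"grip":100},{"delta_pos":[-15.6,0,0],"twist":[0,0,0],"grip":100},{"delta_pos":[-15.6,0,0],"twist":[0,0,0],"grip":100}]' && python3 -m pendant '[{"delta_pos":[0,0,0],"twist":[0,0,0],"grip":100},{"delta_pos":[0,0,0],"twist":[0,0,0],"grip":100},{"delta_pos":[0,2,0],"twist":[0,0,0],"grip":100},{"delta_pos":[0,4,0],"twist":[0,0,0],"grip":100},{"delta_pos":[0,6,0],"twist":[0,0,0],"grip":100}]'
python3 - <<'E'
from h import *
goto(643.2,44.5,78,-89.3)
E
```

```text
time_s: 39.85
ee_pos: [641.4, -109.9, 207.0]
ee_rot: [-90.0, -0.0, -89.3]
force: [0.8, 1.4, 0.0]
gripper_width: 86.9
time_s: 40.35
ee_pos: [639.3, 47.5, 207.0]
ee_rot: [-90.0, 0.0, -89.0]
force: [0.0, -0.2, -1.0]
gripper_width: 91.1
time_s: 40.85
ee_pos: [640.0, 41.8, 146.2]
ee_rot: [-90.0, -0.0, -89.4]
force: [-0.2, -0.3, 0.5]
gripper_width: 91.1
delta_pos cm [-0.27  6.82  0.32] twist [-0.04 -0.12  0.02]
```

```bash
python3 -m pendant '[{"delta_pos":[-0.2,1,0.3],"twist":[0,0,0],"grip":100},{"delta_pos":[-0.25,3,0.3],"twist":[0,0,0],"grip":100},{"delta_pos":[-0.25,5,0.3],"twist":[0,0,0],"grip":100},{"delta_pos":[-0.25,6.4,0.3],"twist":[0,0,0],"grip":100},{"delta_pos":[-0.25,6.7,0.3],"twist":[0,0,0],"grip":100}]' && python3 -m pendant '[{"delta_pos":[0,0,0],"twist":[0,0,0],"grip":100},{"delta_pos":[0,0,0],"twist":[0,0,0],"grip":100},{"delta_pos":[0,0,0],"twist":[0,0,0],"grip":80},{"delta_pos":[0,0,0],"twist":[0,0,0],"grip":75},{"delta_pos":[0,0,0],"twist":[0,0,0],"grip":75}]'
```

```text
time_s: 41.35
ee_pos: [642.1, 45.3, 78.0]
ee_rot: [-90.2, -0.0, -89.4]
force: [0.5, 0.5, 0.4]
gripper_width: 91.2
time_s: 41.85
ee_pos: [643.1, 46.0, 80.1]
ee_rot: [-89.9, -0.0, -89.3]
force: [0.9, 0.5, -0.2]
gripper_width: 70.4
```

```bash
python3 -m pendant '[{"delta_pos":[0,0,0],"twist":[0,0,0],"grip":66},{"delta_pos":[0,0,0],"twist":[0,0,0],"grip":60},{"delta_pos":[0,0,0],"twist":[0,0,0],"grip":50},{"delta_pos":[0,0,0],"twist":[0,0,0],"grip":50},{"delta_pos":[0,0,0],"twist":[0,0,0],"grip":50}]' 25 && python3 -m pendant '[{"delta_pos":[0,-0.3,0],"twist":[0,0,0],"grip":50},{"delta_pos":[0,-0.6,0],"twist":[0,0,0],"grip":50},{"delta_pos":[0.15,-0.6,-0.15],"twist":[0,0,0],"grip":50},{"delta_pos":[0.26,-0.6,-0.25],"twist":[0,0,0],"grip":50},{"delta_pos":[0.26,-0.6,-0.25],"twist":[0,0,0],"grip":50}]' && python3 -m pendant '[{"delta_pos":[0,0,0],"twist":[0,0,0],"grip":50},{"delta_pos":[0,0.2,0],"twist":[0,0,0],"grip":50},{"delta_pos":[0,0.4,0],"twist":[0,0,0],"grip":50},{"delta_pos":[0,0.5,0],"twist":[0,0,0],"grip":50},{"delta_pos":[0,0.5,0],"twist":[0,0,0],"grip":50}]' && python3 -m pendant '[{"delta_pos":[0,0.1,0],"twist":[0,0,0],"grip":50},{"delta_pos":[0,0.1,0],"twist":[0,0,0],"grip":50},{"delta_pos":[0,0.1,0],"twist":[0,0,0],"grip":50},{"delta_pos":[0,0.1,0],"twist":[0,0,0],"grip":50},{"delta_pos":[0,0.1,0],"twist":[0,0,0],"grip":50}]'
```

```text
time_s: 42.35
ee_pos: [643.1, 46.0, 79.8]
ee_rot: [-90.0, -0.0, -89.3]
force: [0.2, -0.1, 1.8]
gripper_width: 59.7
time_s: 42.85
ee_pos: [639.9, 43.0, 85.3]
ee_rot: [-90.1, -0.0, -89.3]
force: [0.7, 0.1, -3.0]
gripper_width: 60.2
time_s: 43.35
ee_pos: [640.2, 43.3, 80.3]
ee_rot: [-90.0, -0.0, -89.3]
force: [-1.3, -0.4, -3.5]
gripper_width: 60.1
time_s: 43.85
ee_pos: [640.5, 43.3, 79.9]
ee_rot: [-90.0, -0.0, -89.3]
force: [-0.7, 0.3, -1.3]
gripper_width: 59.8
```

```bash
python3 -m pendant '[{"delta_pos":[0,0.08,0],"twist":[0,0,0],"grip":50},{"delta_pos":[0,0.08,0],"twist":[0,0,0],"grip":50},{"delta_pos":[0,0.08,0],"twist":[0,0,0],"grip":50},{"delta_pos":[0,0.08,0],"twist":[0,0,0],"grip":50},{"delta_pos":[0,0.08,0],"twist":[0,0,0],"grip":50}]' && python3 -m pendant '[{"delta_pos":[0,0,0],"twist":[0,0,0],"grip":68},{"delta_pos":[0,0,0],"twist":[0,0,0],"grip":75},{"delta_pos":[0,0,0],"twist":[0,0,0],"grip":90},{"delta_pos":[0,0,0],"twist":[0,0,0],"grip":95},{"delta_pos":[0,0,0],"twist":[0,0,0],"grip":95}]' && python3 -m pendant '[{"delta_pos":[0,-1,0],"twist":[0,0,0],"grip":95},{"delta_pos":[0,-4,0],"twist":[0,0,0],"grip":95},{"delta_pos":[0,-8,0],"twist":[0,0,0],"grip":95},{"delta_pos":[0,-12,-2],"twist":[0,0,0],"grip":95},{"delta_pos":[0,-13,-6.7],"twist":[0,0,0],"grip":95}]' && python3 -m pendant '[{"delta_pos":[0,0,-4.5],"twist":[0,0,0],"grip":95},{"delta_pos":[0,0,-9],"twist":[0,0,0],"grip":95},{"delta_pos":[0,0,-13.5],"twist":[0,0,0],"grip":95},{"delta_pos":[0,0,-18],"twist":[0,0,0],"grip":95},{"delta_pos":[0,0,-20],"twist":[0,0,0],"grip":95}]'
python3 - <<'E'
from h import *
for n in ('scene','top'):
    p,d=imaging.grab_frame(n); save(n+'16',p)
    if n=='top': save('top16b',cv2.resize(p[140:190,190:310],None,fx=6.6,fy=6.6,interpolation=cv2.INTER_CUBIC))
    if n=='scene': save('scene16b',cv2.resize(p[160:290,140:320],None,fx=4.4,fy=4.4,interpolation=cv2.INTER_CUBIC))
E
```

```text
time_s: 44.35
ee_pos: [640.5, 43.3, 79.9]
ee_rot: [-89.9, -0.0, -89.3]
force: [-2.8, 0.4, 6.7]
gripper_width: 59.9
time_s: 44.85
ee_pos: [640.4, 43.3, 78.6]
ee_rot: [-90.0, -0.0, -89.3]
force: [0.4, 0.5, 0.6]
gripper_width: 86.1
time_s: 45.35
ee_pos: [578.0, 42.6, 214.1]
ee_rot: [-89.3, 0.0, -89.3]
force: [-0.1, -0.3, 0.1]
gripper_width: 87.1
time_s: 45.85
ee_pos: [369.5, 40.0, 209.3]
ee_rot: [-90.0, -0.0, -89.3]
force: [0.7, 0.8, 0.9]
gripper_width: 87.3
```

View pics/top16b.png

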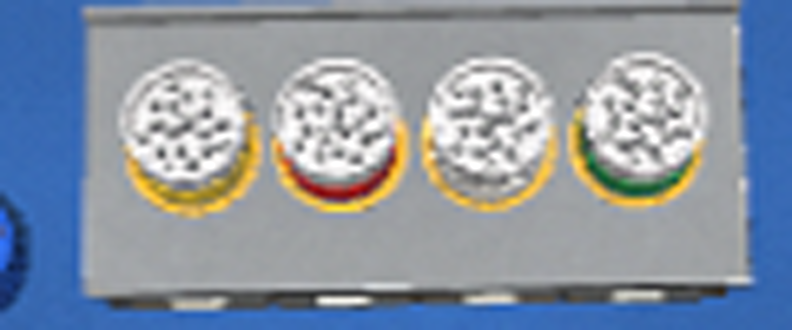

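View pics/scene16.png

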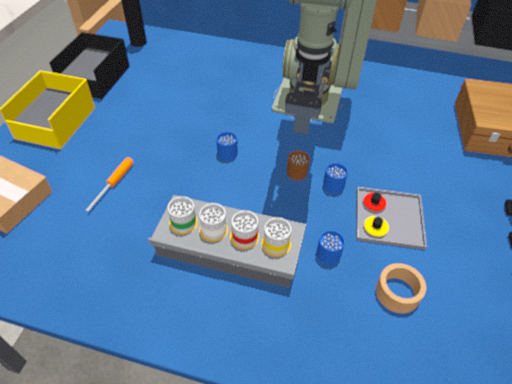

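View pics/scene16b.png

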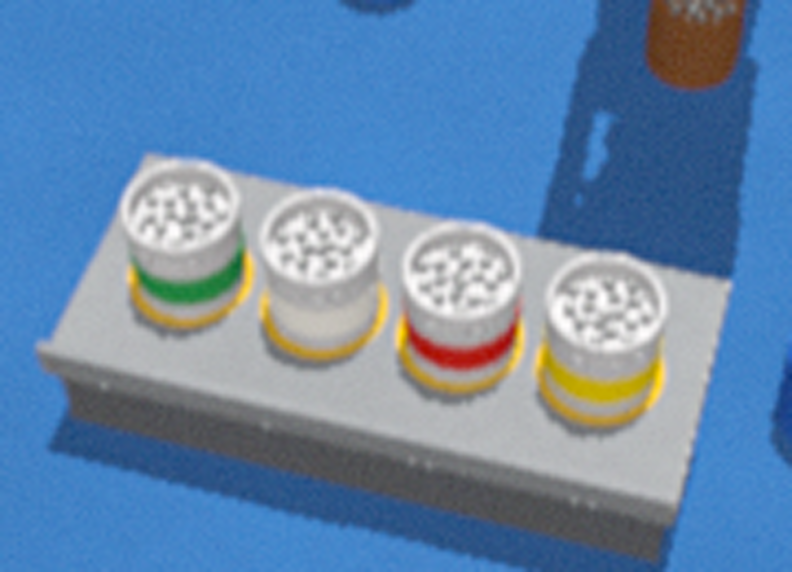

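All four tins show an even yellow ring. The lids lie flat in the tray at (375,202) and (377,226), and the tape and driver are where they started. Handing in.

```bash
python3 -c "
from workcell import job
print(job.job_done())"
```

```text
the job is handed in; nothing more can be done
None
```

The job is handed in at about 46 s of the 210 s allowed. Both lids are in the tray and all four tins stand on the yellow spots.

- **Lids:** Only the red and yellow tins had lids. I lifted both off first and laid them in the grey tray, flat, knob up and side by side.
- **Tins:** They stand upright on the shelf, with green on spot 1, white on spot 2, red on spot 3 and yellow on spot 4.
- **Correction:** My first placing of the yellow tin was about 2–3 mm off centre in the wrist and scene views. I regripped it and shifted it.
- **Last checks:** In the final top and scene views, an even yellow ring shows around every tin. Centring looks good to about 1–2 mm. The tape roll, screwdriver, and blue and brown look-alikes had not visibly moved. I saw no sign of a tin being knocked aside, and the robot was clear of everything.
- **Disagreements:** The wrist camera and the fixed cameras differed by about 1–4 mm. I judged centring by comparing each tin with its spot in the same picture. The automatic circle fit of the yellow tin in one top picture failed, so I did not use it.

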